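Pack the wedge-shaped cheese boxes head to tail

TASK

Two wedge-shaped cheese boxes are drying on the sloped drainer; pack both into the empty half of the green tray, beside the two boxes already there, continuing the alternate head-to-tail pattern so that all four lie flat on the tray's floor, lids up, and fill its rectangle. Leave the two packed boxes where they are, and do not disturb the butter dish or the ladle.

Things in the scene. Friction and masses are not known exactly. Their poses are not given: they have to be found in the camera images.
- tray: Green open plastic tray, fixed. Inside 134 mm along its x, 206 mm along y; walls 4 mm thick, tops 30 mm above the counter, floor 4 mm above it. Origin under its centre at counter height, z up. Boxes lie along its x. box_c and box_d fill its -y half; the empty +y half takes two boxes with about 5 mm of play across in all, 4 mm along.
- rack: White sloped drainer, fixed, 190 mm wide (its y), 190 mm along its 30 degree slope, which rises towards its +x (away from the robot) from 30 to 125 mm above the counter. Two cross ledges 14 mm high hold a box each, one above the other. Origin on the counter under its middle, z up. Boxes lie flat on the slope, so lids face up and back to the robot.
- box_a: Wedge-shaped cheese box (cream, blue lid top), 0.16 kg, loose on the drainer's lower ledge. Right trapezoid from above: 130 mm long, 70 wide at head, 30 at tail, 36 high. Origin: underside, mid length and width. +x to the head (ends at x = +-65); straight side y = -25, downhill on the ledge; slanting side from y = +5 (tail) to +45 (head); z out of the lid. Head starts towards drainer's -y.
- box_b: Same as box_a, on the drainer's upper ledge. On every box's lid, over its origin, stands a blue grip fin: 14 mm thick along x, 40 mm wide along y, from 36 to 68 mm above the underside. Lower edges are bevelled 3 mm in over the lowest 5 mm.
- box_c: Same as box_a, already packed: loose in the tray, straight side at the tray's -y wall, head towards the tray's +x. Neighbouring boxes packed head to tail touch when their origins are 50 mm apart across and level along the tray.
- box_d: Same as box_a, already packed: loose in the tray beside box_c, head towards the tray's -x, straight side towards the empty half.
- box_a_head (a point): Middle of the lower edge of box_a's head end: 65 mm along +x from its origin, on the underside.
- box_b_head (a point): The same point on box_b.
- box_c_head (a point): The same point on box_c.
- box_d_head (a point): The same point on box_d.
- butter_dish: White ceramic butter dish, 190 x 95 mm, 74 mm high, standing loose between tray and drainer, its length along x. Origin under its centre. Leave alone.
- ladle: Stainless ladle lying loose beyond the work; bowl 90 mm across and 32 mm high about the origin (on the counter), handle 270 mm along its +x. Leave alone.
There are look-alikes about, which are no part of the job. Leave any pink look-alike of the box_b alone.

How it is judged:
By the outcome, as a careful person would: the job done as asked, in the order asked, and still so for the second after the job is handed in, with the robot touching nothing.
It also fails if it takes over 67 s, if anything falls off the work surface, if the arm or the gripper's body presses on something with over 40 N, if the wrist force passes 120 N, or if a joint passes its speed limit or range.

ROBOT

A 6-joint arm with a two-finger parallel gripper is mounted at the origin on the work surface. World frame = base frame: x ahead of the robot, y to its left, z up, the work surface at z = 0. Lengths are in m, angles in rad, forces in N, time in s.
With the tool pointing down it reaches from about 0.35 to 0.725 m from the base axis. Payload 4.3 kg.
Tool frame: the origin (TCP) lies on the centre line of the jaws, within the pads' length; the fingertips stand robot.tip_reach ahead of it and the grasp point (between the pads) is the TCP (robot.tip_reach is the distance from the TCP to the fingertips, in m); z points along the fingers, x is the direction in which the jaws open and shut, and the axes are right-handed (so a half turn about z gives the same grasp; the last joint's range is limited). The gripper opens to 85 mm and grips with 20 to 120 N. Pads are 22 mm wide; open, the fingers measure 114 mm over their backs; the gripper's body (76 mm by 85 mm) begins 54 mm behind the grasp point. The pads swing forward as they close: fully open they stand 13 mm farther back than shut.
Start: joints at [-1.423, 0.377, 0.081, 1.274, 0, 1.46], TCP at [0.147, -0.556, 0.25] pointing down, gripper open.
Joint ranges: [-2.72, 2.72], [-0.84, 1.66], [-1.02, 1.22], [-1.77, 2.12], [-1.37, 1.28], [-3.14, 3.14]. Speed limits (rad/s): [2.57, 2.57, 3.14, 3.14, 3.14, 3.14].

INTERFACE

Orientations are given as a 3x3 rotation matrix whose columns are the frame's x, y, z axes.
In Python, from cell import robot, optics, job gives the robot as it stands.
- The arm moves only by the shell command python3 -m creep 'ROWS' [OPENING]. ROWS is JSON, one flat list of numbers, 4 for each row, row after row: the shift along the tool's x, y, z scaled (see below), then the turn about the tool's z scaled (see below). A call has 1 to 10 rows; each row is the pose to reach, as a shift and turn from the pose commanded when the call began, along the tool's axes at that moment; what a row does not reach only later rows make up. The controller multiplies each number of a shift by 0.8 m and each number of a turn by 90 degrees. A row lasts 1/12 s, in which the tool goes at most 41.7 mm and 7.16 degrees, less where a joint would pass 70% of its speed; a pose out of reach is approached as far as the arm can. A call with a number of a shift or a turn outside -1 to 1 is refused whole. A call with a gripper value outside its range is refused whole. OPENING is the opening, from 0 (shut) to 1 (fully open), set as the call begins (- or left out, the last holds). The fingers move at their own pace and stop on an object; the grip force is fixed at half the most. Time passes only in rows, so rows that repeat a pose let the fingers close. It gives the time, the measured TCP pose, the force and the opening at its end, in the units of the state.
- robot.read_state(): the state, without advancing time (a new reading comes with each control period).
- optics.snapshot(name): name is "side" or "top"; returns the picture (480x640x3 uint8, red, green, blue); there is no depth.
- optics.get_calibration(name): a dict with "intrinsics" (3x3 intrinsics, pixels), "T" (4x4, takes a point from camera to world coordinates). Camera axes: x right, y down, z forward; pixel columns grow to the right and rows downward; lengths in m; the calibration is good to about 2 mm. A picture is of the moment at which its call begins. get_calibration takes no time and is no camera call.
- job.sign_off(): hands the job in, once; it reports no verdict.
The state is a dict: "clock": time; "joint_positions": joint angles; "qvel": joint speeds; "tau": joint torques, N m; "tcp_pos": TCP position; "eef_rot": TCP orientation; "ft_force": force on the tool from outside, world axes, zero at the start; "torque": the same for the moment, N m; "opening": finger opening in m.
Only numpy, scipy, OpenCV 4.12 (cv2) and the standard library are available. Lean on these libraries where they do the work, as an engineer would, in place of code of your own. Each camera call takes 0.05 s, during which the arm holds its last target.

## Working session

There is one attempt and no reset: what is moved stays moved. The work goes in short steps, Python scripts to look and compute and a shell command to move; the robot and the scene stay as the last step left them, time stands still between calls to the robot, and variables do not carry over. Pictures are saved under pics/ and viewed, and the job is handed in when it is done.

```bash
ls; mkdir -p pics; python3 - <<'E'
from cell import robot, optics, job
import cv2
print(robot.read_state(), robot.tip_reach)
for n in ("side","top"):
    im=optics.snapshot(n); cv2.imwrite(f"pics/{n}0.png",im[:,:,::-1])
    print(n,optics.get_calibration(n))
E
```

```text
pics
{'clock': 0.0, 'joint_positions': array([-1.42331134e+00,  3.78110151e-01,  7.96159147e-02,  1.27438631e+00,
        3.01379862e-06,  1.46050495e+00]), 'qvel': array([-6.94861773e-04, -2.44687032e-04, -2.46367052e-05, -8.09692998e-04,
       -1.03868329e-03, -7.02896250e-04]), 'tau': array([ 1.07846598e-03, -4.63600838e+01,  2.69876951e+01,  2.06142728e-02,
       -3.06619131e-04,  5.86533361e-06]), 'tcp_pos': array([ 0.14650557, -0.55538418,  0.24933008]), 'eef_rot': array([[ 2.54930702e-01, -9.66959278e-01, -3.03296464e-04],
       [-9.66957107e-01, -2.54930776e-01,  2.06203317e-03],
       [-2.07122171e-03, -2.32400893e-04, -9.99997828e-01]]), 'ft_force': array([-0.17488782,  0.31098999,  0.15797465]), 'torque': array([-0.02165102, -0.0441205 , -0.02983332]), 'opening': 0.08512533907079627} 0.019
side {'intrinsics': array([[460.50921301,   0.        , 321.52124317],
       [  0.        , 460.50921301, 239.75838826],
       [  0.        ,   0.        ,   1.        ]]), 'T': array([[ 0.98820252, -0.10106973,  0.11506819,  0.46577602],
       [-0.15306107, -0.67775064,  0.71918453, -0.84816748],
       [ 0.00529976, -0.72831242, -0.68522473,  0.73885371],
       [ 0.        ,  0.        ,  0.        ,  1.        ]])}
top {'intrinsics': array([[601.84067132,   0.        , 329.4638    ],
       [  0.        , 601.84067132, 241.3937305 ],
       [  0.        ,   0.        ,   1.        ]]), 'T': array([[ 0.0223089 , -0.99606854,  0.08573079,  0.45345546],
       [-0.99956553, -0.02387485, -0.01728413, -0.12117743],
       [ 0.01926299, -0.08530795, -0.9961684 ,  1.53857979],
       [ 0.        ,  0.        ,  0.        ,  1.        ]])}
```

View pics/side0.png

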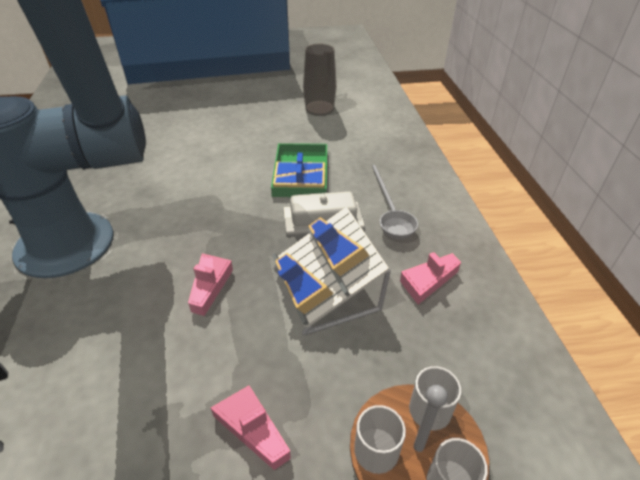

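View pics/top0.png

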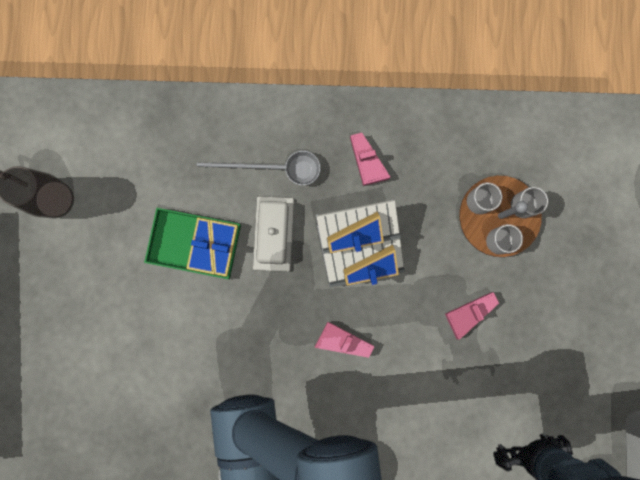

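```bash
python3 - <<'E'
import cv2,numpy as np
t=cv2.imread('pics/top0.png'); s=cv2.imread('pics/side0.png')
a=cv2.resize(t[190:300,310:410],None,fx=6,fy=6*110/110,interpolation=cv2.INTER_CUBIC)[:600]
b=cv2.resize(t[195:290,140:300],None,fx=5,fy=5,interpolation=cv2.INTER_CUBIC)
c=cv2.resize(s[205:335,265:395],None,fx=4.6,fy=4.6,interpolation=cv2.INTER_CUBIC)
d=cv2.resize(s[135:240,260:370],None,fx=5.5,fy=5.5,interpolation=cv2.INTER_CUBIC)
for n,i in zip('abcd',(a,b,c,d)): cv2.imwrite(f'pics/z0{n}.png',i); print(i.shape)
E
```

```text
(600, 600, 3)
(475, 800, 3)
(598, 598, 3)
(578, 605, 3)
```

View pics/z0a.png

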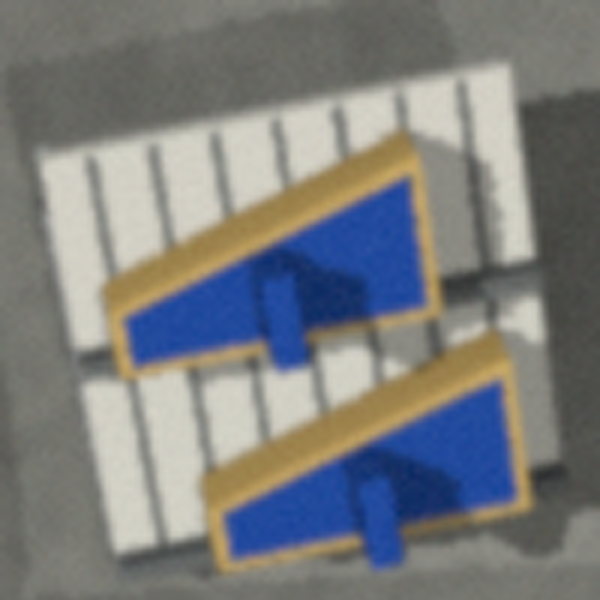

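View pics/z0b.png

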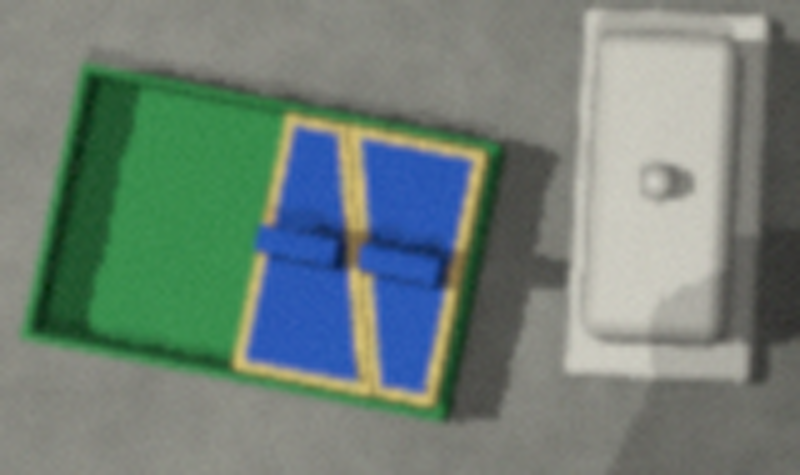

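View pics/z0c.png

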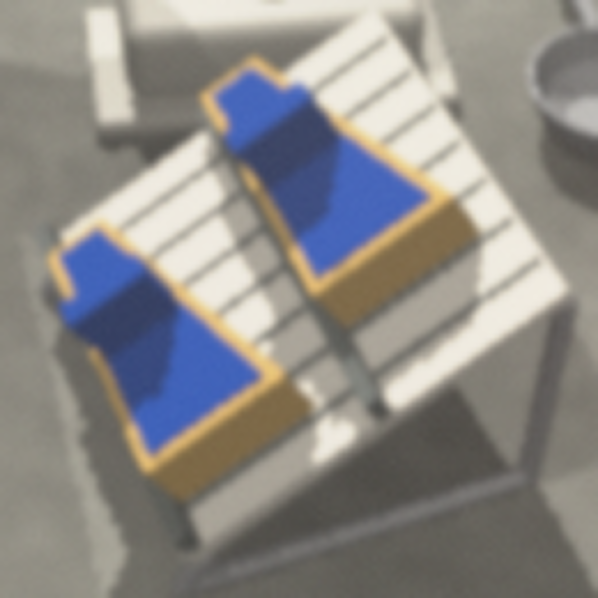

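View pics/z0d.png

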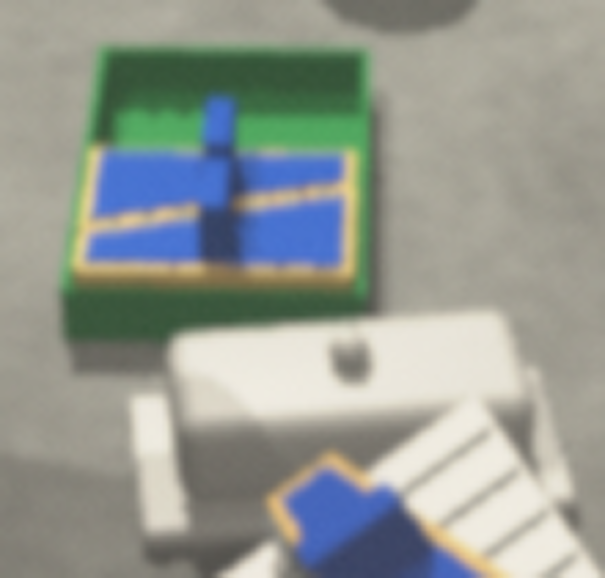

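```bash
cat > h.py <<'E'
import numpy as np,cv2
from cell import robot,optics,job
def cal(n):
    c=optics.get_calibration(n); return c["intrinsics"],c["T"]
def ray(n,p):
    K,T=cal(n); d=T[:3,:3]@np.linalg.inv(K)@np.array([p[0],p[1],1.]); return T[:3,3],d/np.linalg.norm(d)
def onz(n,p,z):
    o,d=ray(n,p); return o+d*(z-o[2])/d[2]
def tri(pt,ps):
    A=np.zeros((3,3));b=np.zeros(3);L=[]
    for n,p in(("top",pt),("side",ps)):
        o,d=ray(n,p);P=np.eye(3)-np.outer(d,d);A+=P;b+=P@o;L.append((o,d))
    X=np.linalg.solve(A,b)
    return X,sum(np.linalg.norm(np.cross(d,X-o)) for o,d in L)
def proj(n,X):
    K,T=cal(n); c=T[:3,:3].T@(np.asarray(X)-T[:3,3]); u=K@c; return u[:2]/u[2]
E
python3 - <<'E'
from h import *
np.set_printoptions(precision=4,suppress=True)
f=lambda p:(p[0]/6+310-.42,p[1]/6+190-.42)
g=lambda p:(p[0]/4.6+265-.4,p[1]/4.6+205-.4)
B=dict(b=[((122,377),(205,97)),((440,315),(315,290)),((413,178),(443,198)),((117,315),(253,60))],
 a=[((221,573),(50,258)),((531,508),(147,470)),((505,375),(275,373)),((212,510),(100,222))])
for k in B:
    X=[]
    for t,s in B[k]:
        x,e=tri(f(t),g(s)); X.append(x); print(k,x,'res mm',round(e*1e3,1))
    X=np.array(X)
    print([round(np.linalg.norm(X[i]-X[(i+1)%4])*1e3) for i in range(4)])
    n=np.cross(X[1]-X[0],X[3]-X[0]+X[2]-X[1]);n/=np.linalg.norm(n);print('n',n)
    v=X[1]-X[0]; print('yaw of straight side',np.degrees(np.arctan2(v[1],v[0])), v[2])
# tray
im=cv2.imread('pics/top0.png');h=cv2.cvtColor(im,cv2.COLOR_BGR2HSV)
m=cv2.inRange(h,(45,80,30),(85,255,255)); m[:,:130]=0;m[:,260:]=0
c=np.vstack(cv2.findContours(m,0,2)[0]);r=cv2.minAreaRect(c);P=cv2.boxPoints(r);print(P)
W=np.array([onz("top",p,.03) for p in P]);print(W,[np.linalg.norm(W[i]-W[i-1]) for i in range(4)])
print(W.mean(0)); 
for i in range(4):
    v=W[i]-W[i-1];print(np.degrees(np.arctan2(v[1],v[0])))
E
```

```text
b [ 0.5509 -0.1476  0.1144] res mm 2.2
b [ 0.5785 -0.273   0.1168] res mm 2.6
b [ 0.6307 -0.2588  0.1471] res mm 5.9
b [ 0.5735 -0.1448  0.1309] res mm 1.1
[128, 62, 129, 28]
n [-0.5121 -0.0965  0.8535]
yaw of straight side -77.58457070883107 0.0023856680845638217
a [ 0.4754 -0.1905  0.067 ] res mm 2.6
a [ 0.5043 -0.3162  0.0693] res mm 2.0
a [ 0.5572 -0.301   0.1016] res mm 4.1
a [ 0.4996 -0.1857  0.0812] res mm 0.8
[129, 64, 131, 28]
n [-0.4958 -0.098   0.8629]
yaw of straight side -77.03268273296294 0.002360071815657963
[[143.7692 262.1538]
 [154.9615 206.1923]
 [240.5385 223.3076]
 [229.3461 279.2692]]
[[0.5202 0.3146 0.03  ]
 [0.6616 0.2934 0.03  ]
 [0.6236 0.0773 0.03  ]
 [0.4825 0.1003 0.03  ]] [np.float64(0.2175858624767668), np.float64(0.14293263854257623), np.float64(0.21939502020606216), np.float64(0.14294223705936718)]
[0.572  0.1964 0.03  ]
80.00956560283801
-8.50920273105365
-99.97870262292032
170.76538882672835
```

```bash
cat >> h.py <<'E'
def fr(yaw,tilt):  # box frame: x at yaw, rotated about x by tilt (+y side up)
    from scipy.spatial.transform import Rotation as R
    return R.from_euler('z',yaw,degrees=True).as_matrix()@R.from_euler('x',tilt,degrees=True).as_matrix()
PTS=np.array([(-65,-25,36),(65,-25,36),(65,45,36),(-65,5,36),(7,20,68),(7,-20,68),(-7,-20,68),(-7,20,68)])/1e3
def overlay(items,name,k):
    for n in("top","side"):
        im=cv2.imread(f"pics/{n}{k}.png"); S=4
        allp=[]
        im=cv2.resize(im,None,fx=S,fy=S,interpolation=cv2.INTER_CUBIC)
        for o,Rm in items:
            p=np.array([proj(n,o+Rm@q) for q in PTS]); allp.append(p)
            for q in (p[:4],p[4:]): cv2.polylines(im,[np.int32(np.round((q+.5)*S))],True,(0,0,255),1)
        p=np.vstack(allp)*S; lo=np.maximum(p.min(0)-60,0).astype(int);hi=(p.max(0)+60).astype(int)
        c=im[lo[1]:hi[1],lo[0]:hi[0]]
        f=min(1,790/c.shape[1],590/c.shape[0]); cv2.imwrite(f"pics/{name}_{n}.png",cv2.resize(c,None,fx=f,fy=f))
E
python3 - <<'E'
from h import *
np.set_printoptions(precision=4,suppress=True)
R=fr(-77.3,30)
it=[]
for M in ((.5647,-.2103,.1156),(.4899,-.2534,.0682)):
    o=np.array(M)-R@np.array([0,-.025,.036]); it.append((o,R)); print(o,o+R@[0,0,.052])
overlay(it,'ov1',0)
E
```

```text
[ 0.6034 -0.2016  0.0969] [ 0.578  -0.2073  0.142 ]
[ 0.5286 -0.2447  0.0495] [ 0.5032 -0.2504  0.0946]
```

View pics/ov1_top.png

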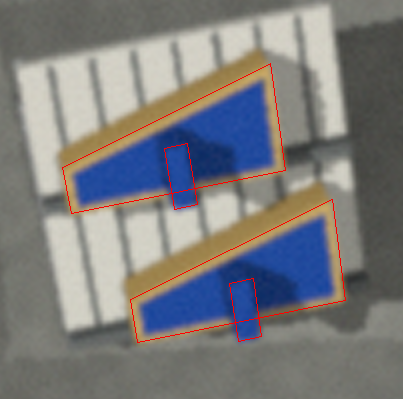

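View pics/ov1_side.png

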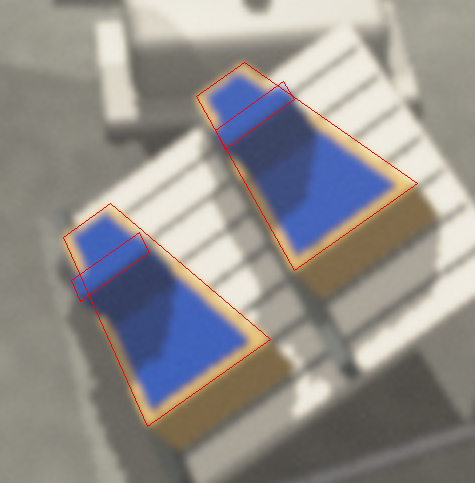

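```bash
python3 - <<'E'
from h import *
np.set_printoptions(precision=4,suppress=True)
f=lambda p:(p[0]/5+140-.4,p[1]/5+195-.4)
L=[onz("top",f(p),.04) for p in ((289,114),(236,367),(438,406),(489,152))]
L=np.array(L);print(L)
for i in range(4):
    v=L[i]-L[i-1];print(np.degrees(np.arctan2(v[1],v[0])),np.linalg.norm(v))
print(L.mean(0))
g=lambda p:(p[0]/5.5+260-.4,p[1]/5.5+135-.4)
S=np.array([onz("side",g(p),.04) for p in ((355,148),(92,145),(72,268),(355,273))]);print(S,S.mean(0))
for i in range(4):
    v=S[i]-S[i-1];print(np.degrees(np.arctan2(v[1],v[0])),np.linalg.norm(v))
yaw=-9.3; c=L.mean(0); c[2]=.004
u=np.array([np.cos(np.radians(yaw)),np.sin(np.radians(yaw)),0]);w=np.array([-u[1],u[0],0])
overlay([(c-.025*w,fr(yaw,0)),(c+.025*w,fr(yaw+180,0)),(c+.075*w,fr(yaw,0)),(c+.125*w,fr(yaw+180,0))],'ov2',0)
E
```

```text
[[0.6346 0.184  0.04  ]
 [0.5078 0.2049 0.04  ]
 [0.4908 0.1044 0.04  ]
 [0.618  0.0837 0.04  ]]
80.57500441358646 0.10164014164199925
170.6072580040703 0.12860070190476197
-99.60884953219556 0.10195087007237398
-9.254969266152123 0.12892839438149437
[0.5628 0.1443 0.04  ]
[[0.6374 0.1893 0.04  ]
 [0.5098 0.2107 0.04  ]
 [0.4923 0.1107 0.04  ]
 [0.6212 0.0877 0.04  ]] [0.5652 0.1496 0.04  ]
80.95770919794833 0.10283156279695087
170.4883783022671 0.12933169652186538
-99.93072122850066 0.10151694342484056
-10.086625687089139 0.13092316734730075
```

View pics/ov2_top.png

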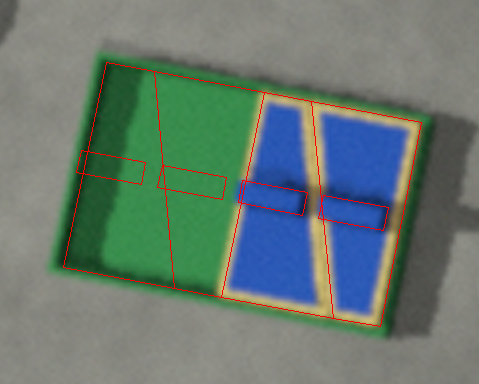

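View pics/ov2_side.png

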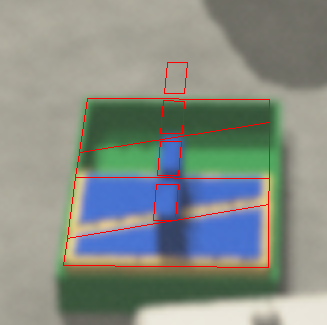

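```bash
cat >> h.py <<'E'
def need(x,y,z,yaw):
    s=robot.read_state();R=s["eef_rot"];d=R.T@(np.array([x,y,z])-s["tcp_pos"])/.8
    cy=np.degrees(np.arctan2(R[1,0],R[0,0])); t=-((yaw-cy+180)%360-180)
    print("shift",np.round(d,4),"turn",round(t/90,4),"| mm",np.round(d*800,1),"deg",round(t,2),"clock",round(s["clock"],2),"yaw",round(cy,2), "tcp",np.round(s["tcp_pos"],4),"F",np.round(s["ft_force"],1),"op",round(s["opening"],4))
E
python3 -c "
from h import *
need(.575,-.208,.24,-77.3)"
```

```text
shift [-0.2834 -0.6286  0.0125] turn 0.023 | mm [-226.7 -502.9   10. ] deg 2.07 clock 0.1 yaw -75.23 tcp [ 0.1465 -0.5555  0.2495] F [ 0.3 -0.9 -1. ] op 0.0853
```

```bash
python3 -m creep '[-0.142,-0.314,0.006,0.023,-0.142,-0.314,0.006,0.023,-0.142,-0.314,0.006,0.023,-0.142,-0.314,0.006,0.023,-0.142,-0.314,0.006,0.023,-0.142,-0.314,0.006,0.023,-0.142,-0.314,0.006,0.023]' 1; python3 -c "
from h import *
need(.575,-.208,.24,-77.3)"
```

```text
clock: 0.68
tcp_pos: [0.3627, -0.3791, 0.2451]
eef_rot: [[0.222, -0.975, 0.0], [-0.975, -0.222, 0.002], [-0.002, -0.001, -1.0]]
ft_force: [-0.1, -0.3, -0.3]
opening: 0.0853
shift [-0.1495 -0.3063  0.0068] turn 0.0016 | mm [-119.6 -245.1    5.5] deg 0.15 clock 0.68 yaw -77.15 tcp [ 0.3627 -0.3791  0.2451] F [-0.1 -0.3 -0.3] op 0.0853
```

```bash
python3 -m creep '[-0.15,-0.306,0.007,0.002,-0.15,-0.306,0.007,0.002,-0.15,-0.306,0.007,0.002,-0.15,-0.306,0.007,0.002,-0.15,-0.306,0.007,0.002,-0.15,-0.306,0.007,0.002,-0.15,-0.306,0.007,0.002,-0.15,-0.306,0.007,0.002,-0.15,-0.306,0.007,0.002]'; python3 -c "
from h import *
need(.575,-.208,.154,-77.3)"
```

```text
clock: 1.43
tcp_pos: [0.5733, -0.2101, 0.239]
eef_rot: [[0.219, -0.976, -0.002], [-0.976, -0.219, 0.0], [-0.001, 0.002, -1.0]]
ft_force: [0.3, -0.7, -0.4]
opening: 0.0853
shift [-0.0021 -0.0028  0.1062] turn -0.0003 | mm [-1.6 -2.2 85. ] deg -0.03 clock 1.43 yaw -77.33 tcp [ 0.5733 -0.2101  0.239 ] F [ 0.3 -0.7 -0.4] op 0.0853
```

```bash
python3 -m creep '[-0.002,-0.003,0.045,0,-0.002,-0.003,0.08,0,-0.002,-0.003,0.1,0,-0.002,-0.003,0.106,0,-0.002,-0.003,0.106,0]'; python3 -c "
from h import *
need(.575,-.208,.154,-77.3)
for n in ('top','side'):
    im=optics.snapshot(n)[:,:,::-1]; cv2.imwrite(f'pics/{n}1.png',im)
s=cv2.imread('pics/side1.png');cv2.imwrite('pics/z1.png',cv2.resize(s[180:330,255:405],None,fx=4,fy=4,interpolation=cv2.INTER_CUBIC))"
```

```text
clock: 1.85
tcp_pos: [0.5727, -0.2096, 0.1535]
eef_rot: [[0.215, -0.977, -0.004], [-0.977, -0.215, 0.001], [-0.002, 0.003, -1.0]]
ft_force: [-0.5, 0.5, 0.1]
opening: 0.0854
shift [-0.0013 -0.0032 -0.0006] turn -0.0031 | mm [-1.1 -2.5 -0.5] deg -0.28 clock 1.85 yaw -77.58 tcp [ 0.5727 -0.2096  0.1535] F [-0.5  0.5  0.1] op 0.0854
```

View pics/z1.png

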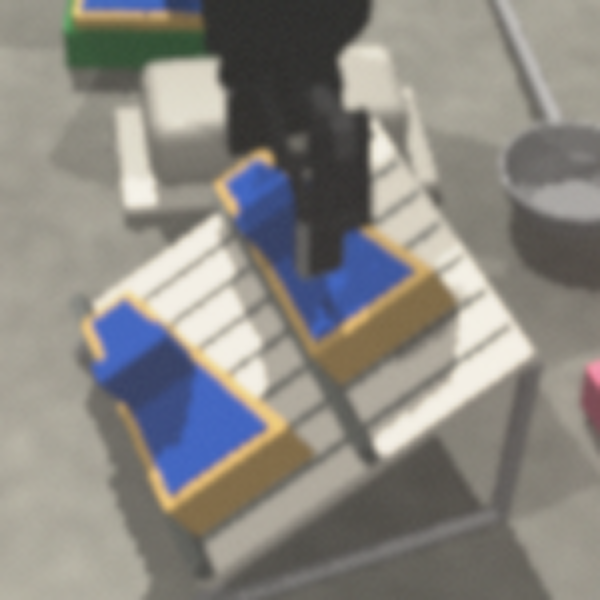

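```bash
python3 -m creep '[0,0,0,0,0,0,0,0,0,0,0,0,0,0,0,0,0,0,0,0,0,0,0,0,0,0,0,0,0,0,0,0]' 0; 
```

```text
clock: 2.62
tcp_pos: [0.5753, -0.2091, 0.1556]
eef_rot: [[0.217, -0.976, 0.001], [-0.976, -0.217, -0.0], [0.0, -0.001, -1.0]]
ft_force: [-0.7, 1.4, 3.7]
opening: 0.0131
```

```bash
python3 -m creep '[0,0,-0.02,0,0,0,-0.06,0,0,0,-0.11,0,0,0,-0.14,0,0,0,-0.14,0]'; python3 -c "
from h import *
need(.575,-.208,.28,-77.3)
for n in ('top','side'):
    im=optics.snapshot(n)[:,:,::-1]; cv2.imwrite(f'pics/{n}2.png',im)
s=cv2.imread('pics/side2.png');cv2.imwrite('pics/z2.png',cv2.resize(s[130:330,220:420],None,fx=3,fy=3,interpolation=cv2.INTER_CUBIC))"
```

```text
clock: 3.03
tcp_pos: [0.5773, -0.2104, 0.273]
eef_rot: [[0.217, -0.976, 0.008], [-0.976, -0.217, -0.005], [0.006, -0.007, -1.0]]
ft_force: [0.5, -1.5, -1.6]
opening: 0.0126
shift [-0.0034  0.0021 -0.0087] turn -0.002 | mm [-2.7  1.6 -7. ] deg -0.18 clock 3.03 yaw -77.48 tcp [ 0.5773 -0.2104  0.273 ] F [ 0.5 -1.5 -1.6] op 0.0126
```

View pics/z2.png

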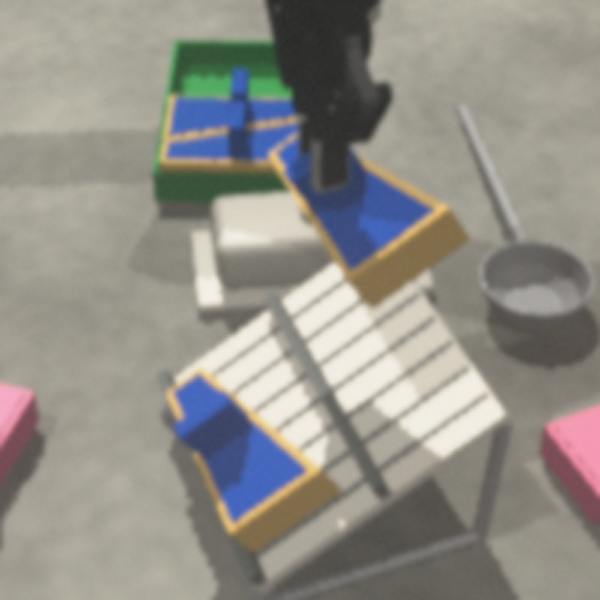

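```bash
python3 -c "
from h import *
need(.40,.22,.28,-9.5);need(.49,.0,.28,-42)"
```

```text
shift [-0.5716  0.0977 -0.0165] turn -0.7553 | mm [-457.3   78.2  -13.2] deg -67.98 clock 3.13 yaw -77.48 tcp [ 0.5755 -0.2095  0.2674] F [ 0.  -0.6 -1.9] op 0.0128
shift [-0.2787  0.0475 -0.0161] turn -0.3942 | mm [-223.    38.   -12.9] deg -35.48 clock 3.13 yaw -77.48 tcp [ 0.5755 -0.2095  0.2674] F [ 0.  -0.6 -1.9] op 0.0128
```

```bash
python3 -m creep '[-0.57,0.098,0,-0.755,-0.57,0.098,0,-0.755,-0.57,0.098,0,-0.755,-0.57,0.098,0,-0.755,-0.57,0.098,0,-0.755,-0.57,0.098,0,-0.755,-0.57,0.098,0,-0.755,-0.57,0.098,0,-0.755,-0.57,0.098,0,-0.755,-0.57,0.098,0,-0.755]'; python3 -c "
from h import *
need(.40,.22,.09,-9.5)"
```

```text
clock: 3.97
tcp_pos: [0.4143, 0.1775, 0.2646]
eef_rot: [[0.987, -0.161, -0.004], [-0.161, -0.987, -0.001], [-0.004, 0.002, -1.0]]
ft_force: [0.9, 1.1, -2.8]
opening: 0.0128
shift [-0.0253 -0.05    0.2182] turn 0.0026 | mm [-20.3 -40.  174.6] deg 0.24 clock 3.97 yaw -9.26 tcp [0.4143 0.1775 0.2646] F [ 0.9  1.1 -2.8] op 0.0128
```

```bash
python3 -m creep '[-0.025,-0.05,0.02,0.003,-0.025,-0.05,0.06,0.003,-0.025,-0.05,0.11,0.003,-0.025,-0.05,0.16,0.003,-0.025,-0.05,0.2,0.003,-0.025,-0.05,0.219,0.003,-0.025,-0.05,0.219,0.003]'; python3 -c "
from h import *
need(.40,.22,.074,-9.5)
for n in ('top','side'):
    im=optics.snapshot(n)[:,:,::-1]; cv2.imwrite(f'pics/{n}3.png',im)
s=cv2.imread('pics/side3.png');cv2.imwrite('pics/z3.png',cv2.resize(s[80:230,180:380],None,fx=4,fy=4,interpolation=cv2.INTER_CUBIC))"
```

```text
clock: 4.55
tcp_pos: [0.3979, 0.2169, 0.0859]
eef_rot: [[0.985, -0.17, -0.012], [-0.17, -0.985, -0.005], [-0.011, 0.007, -1.0]]
ft_force: [-1.0, -0.9, -3.0]
opening: 0.0127
shift [ 0.0021 -0.0044  0.0149] turn -0.0032 | mm [ 1.7 -3.5 11.9] deg -0.29 clock 4.55 yaw -9.79 tcp [0.3979 0.2169 0.0859] F [-1.  -0.9 -3. ] op 0.0127
```

View pics/z3.png

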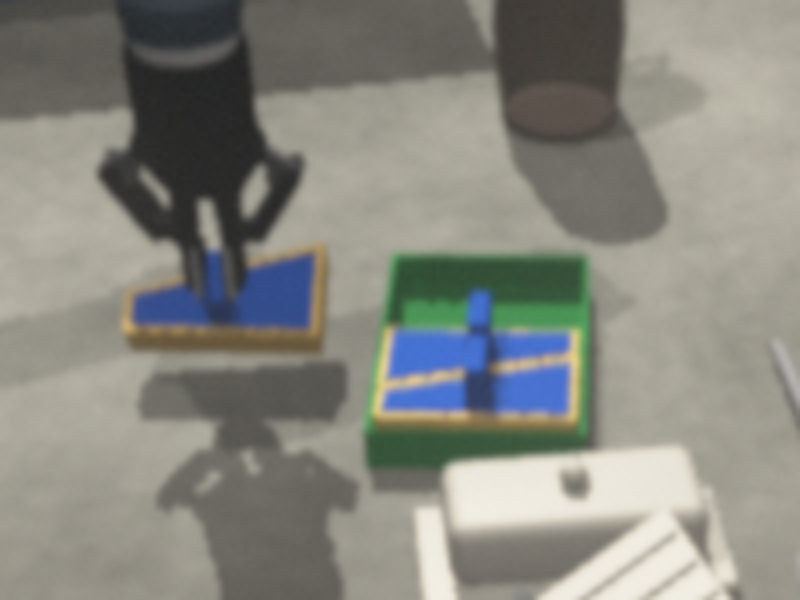

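```bash
python3 -m creep '[0,0,0.008,0,0,0,0.015,0,0,0,0.016,0]'; python3 -m creep '[0,0,0.003,0,0,0,0.003,0]';python3 -c "
from h import *
need(.40,.22,.074,-9.5)"
```

```text
clock: 4.9
tcp_pos: [0.4044, 0.2192, 0.0791]
eef_rot: [[0.985, -0.17, 0.001], [-0.17, -0.985, 0.0], [0.001, -0.0, -1.0]]
ft_force: [-0.5, 0.6, -2.1]
opening: 0.0129
clock: 5.07
tcp_pos: [0.4041, 0.2192, 0.0768]
eef_rot: [[0.985, -0.17, 0.001], [-0.17, -0.985, 0.0], [0.0, -0.0, -1.0]]
ft_force: [-0.1, -0.3, -1.5]
opening: 0.0128
shift [-0.0053 -0.0001  0.0035] turn -0.0034 | mm [-4.2 -0.1  2.8] deg -0.3 clock 5.07 yaw -9.8 tcp [0.4041 0.2192 0.0768] F [-0.1 -0.3 -1.5] op 0.0128
```

```bash
python3 -m creep '[0,0,0.004,0,0,0,0.004,0]'; python3 -m creep '[0,0,0.003,0,0,0,0.003,0]'
```

```text
clock: 5.23
tcp_pos: [0.404, 0.2191, 0.0733]
eef_rot: [[0.985, -0.17, 0.0], [-0.17, -0.985, -0.0], [0.0, 0.0, -1.0]]
ft_force: [-0.7, 0.2, -1.2]
opening: 0.0127
clock: 5.4
tcp_pos: [0.4042, 0.2193, 0.0714]
eef_rot: [[0.985, -0.17, 0.001], [-0.17, -0.985, 0.0], [0.001, -0.0, -1.0]]
ft_force: [0.3, -1.3, 0.7]
opening: 0.0128
```

```bash
python3 -m creep '[0,0,0,0,0,0,0,0,0,0,0,0,0,0,0,0,0,0,0,0]' 0.5; python3 -c "
from h import *
for n in ('top','side'):
    im=optics.snapshot(n)[:,:,::-1]; cv2.imwrite(f'pics/{n}4.png',im)
s=cv2.imread('pics/side4.png');cv2.imwrite('pics/z4.png',cv2.resize(s[80:230,180:380],None,fx=4,fy=4,interpolation=cv2.INTER_CUBIC))"
```

```text
clock: 5.82
tcp_pos: [0.404, 0.2192, 0.0711]
eef_rot: [[0.985, -0.17, 0.0], [-0.17, -0.985, -0.0], [0.0, 0.0, -1.0]]
ft_force: [-0.3, 0.8, 0.3]
opening: 0.0423
```

View pics/z4.png

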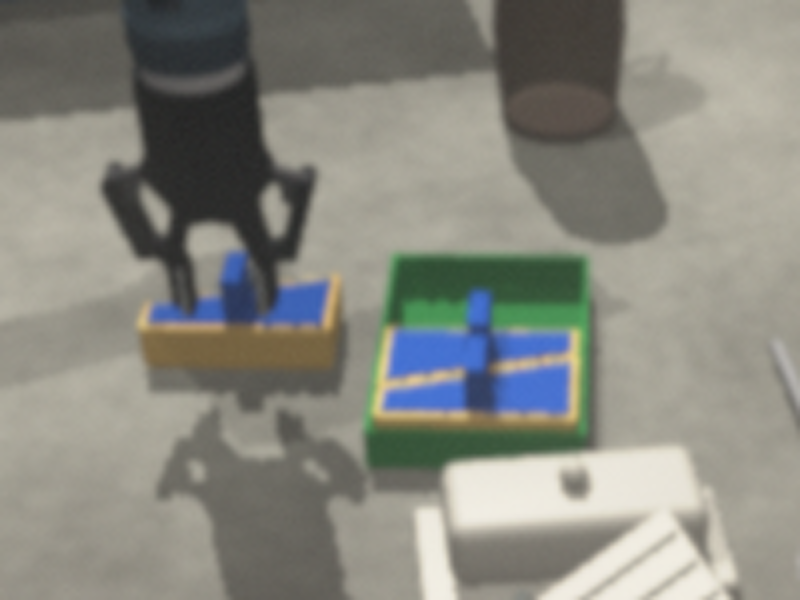

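```bash
python3 - <<'E'
import cv2
s=cv2.imread('pics/side4.png')[135:180,205:275];cv2.imwrite('pics/z4b.png',cv2.resize(s,None,fx=10,fy=10,interpolation=cv2.INTER_CUBIC))
s=cv2.imread('pics/top4.png')[220:360,90:260];cv2.imwrite('pics/z4c.png',cv2.resize(s,None,fx=4,fy=4,interpolation=cv2.INTER_CUBIC))
E
```

```text
(no output)
```

View pics/z4b.png

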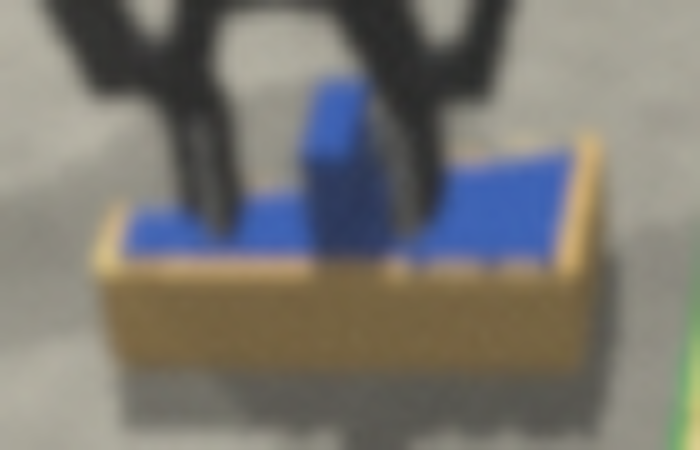

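View pics/z4c.png

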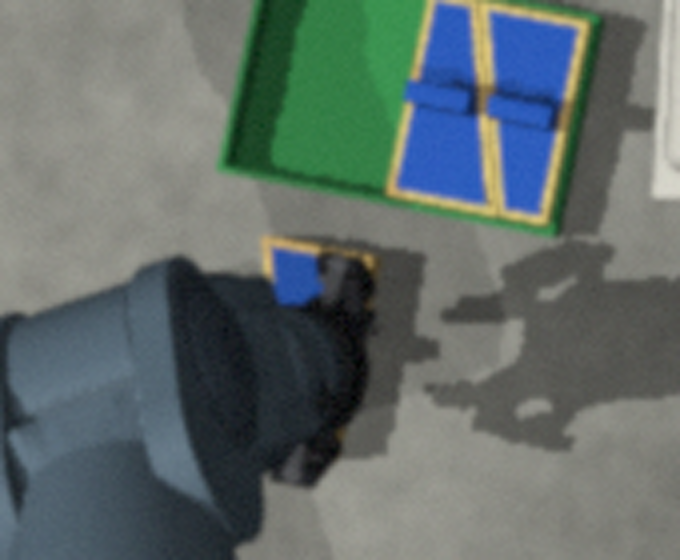

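```bash
python3 - <<'E'
from h import *
np.set_printoptions(precision=4,suppress=True)
f=lambda p:(p[0]/10+205-.45,p[1]/10+135-.45)
L=np.array([onz("side",f(p),.036) for p in ((93,265),(583,267),(598,135))])
g=lambda p:(p[0]/4+90-.4,p[1]/4+220-.4)
Tp=np.array([onz("top",g(p),.036) for p in ((377,255),(262,237))])
print(L,np.linalg.norm(L[0]-L[1]),Tp)
for v in (L[1]-L[0],Tp[1]-Tp[0]): print(np.degrees(np.arctan2(v[1],v[0])),np.linalg.norm(v))
yaw=-9.7; m=L[:2].mean(0); R=fr(yaw,0); o=m-R@[0,-.025,.036]; print(o)
overlay([(o,R)],'ov4',4)
E
```

```text
[[0.3423 0.2409 0.036 ]
 [0.4738 0.2207 0.036 ]
 [0.482  0.2865 0.036 ]] 0.13300745092736144 [[0.4697 0.2115 0.036 ]
 [0.4792 0.2829 0.036 ]]
-8.764117109746728 0.13300745092736144
82.4090459192904 0.07204884393902954
[0.4123 0.2554 0.    ]
```

View pics/ov4_side.png

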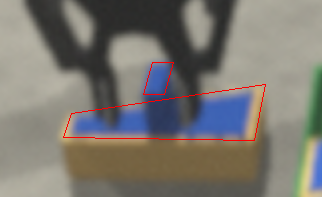

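View pics/ov4_top.png

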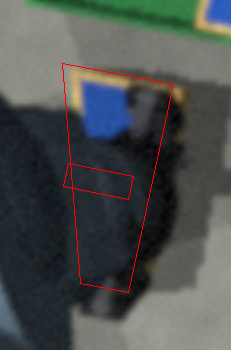

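```bash
python3 -m creep '[0,-0.041,0,0,0,-0.041,0.006,0,0,-0.041,0.012,0,0,-0.041,0.012,0]' ;python3 -m creep '[0,0,0,0,0,0,0,0,0,0,0,0,0,0,0,0,0,0,0,0,0,0,0,0]' 0; python3 -m creep '[0,0,-0.03,0,0,0,-0.07,0,0,0,-0.075,0,0,0,-0.075,0]';python3 -c "
from h import *
need(.40,.22,.074,-9.5)
for n in ('top','side'):
    im=optics.snapshot(n)[:,:,::-1]; cv2.imwrite(f'pics/{n}5.png',im)
s=cv2.imread('pics/side5.png');cv2.imwrite('pics/z5.png',cv2.resize(s[80:230,180:380],None,fx=4,fy=4,interpolation=cv2.INTER_CUBIC))"
```

```text
clock: 6.25
tcp_pos: [0.4085, 0.2509, 0.0603]
eef_rot: [[0.985, -0.17, -0.002], [-0.17, -0.985, -0.001], [-0.002, 0.002, -1.0]]
ft_force: [0.1, -0.5, -0.7]
opening: 0.0431
clock: 6.75
tcp_pos: [0.4094, 0.251, 0.0615]
eef_rot: [[0.985, -0.171, -0.0], [-0.171, -0.985, -0.001], [0.0, 0.001, -1.0]]
ft_force: [-0.9, -0.8, 0.8]
opening: 0.0129
clock: 7.08
tcp_pos: [0.4114, 0.2523, 0.1234]
eef_rot: [[0.985, -0.17, 0.005], [-0.17, -0.985, 0.002], [0.004, -0.003, -1.0]]
ft_force: [-0.2, 0.1, -1.7]
opening: 0.0127
shift [-0.0075  0.0424  0.0617] turn -0.0033 | mm [-6.  34.  49.3] deg -0.3 clock 7.08 yaw -9.8 tcp [0.4114 0.2523 0.1234] F [-0.2  0.1 -1.7] op 0.0127
```

View pics/z5.png

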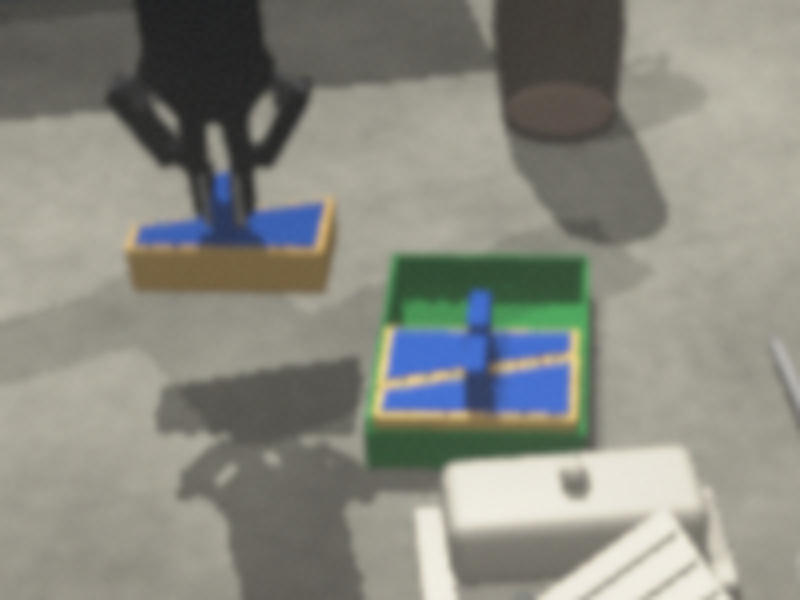

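```bash
python3 -c "
from h import *
need(.5775,.2255,.15,-9.6)"
```

```text
shift [ 0.2128 -0.004  -0.0366] turn -0.0022 | mm [170.2  -3.2 -29.2] deg -0.2 clock 7.18 yaw -9.8 tcp [0.4092 0.2513 0.1208] F [ 0.5 -0.  -2.6] op 0.0128
```

```bash
python3 -m creep '[0,0,-0.036,-0.002,0.05,-0.001,-0.036,-0.002,0.1,-0.002,-0.036,-0.002,0.15,-0.003,-0.036,-0.002,0.2,-0.004,-0.036,-0.002,0.213,-0.004,-0.036,-0.002,0.213,-0.004,-0.036,-0.002,0.213,-0.004,-0.036,-0.002]';python3 -c "
from h import *
need(.5775,.2255,.15,-9.6)
for n in ('top','side'):
    im=optics.snapshot(n)[:,:,::-1]; cv2.imwrite(f'pics/{n}6.png',im)
s=cv2.imread('pics/side6.png');cv2.imwrite('pics/z6.png',cv2.resize(s[90:205,250:350],None,fx=5,fy=5,interpolation=cv2.INTER_CUBIC))
s=cv2.imread('pics/top6.png');cv2.imwrite('pics/z6t.png',cv2.resize(s[190:300,130:270],None,fx=5,fy=5,interpolation=cv2.INTER_CUBIC))"
```

```text
clock: 7.85
tcp_pos: [0.5769, 0.225, 0.1477]
eef_rot: [[0.986, -0.168, -0.004], [-0.168, -0.986, -0.001], [-0.004, 0.002, -1.0]]
ft_force: [0.7, 0.8, -2.2]
opening: 0.0127
shift [ 0.0006 -0.0007 -0.0028] turn -0.0008 | mm [ 0.5 -0.6 -2.3] deg -0.07 clock 7.85 yaw -9.67 tcp [0.5769 0.225  0.1477] F [ 0.7  0.8 -2.2] op 0.0127
```

View pics/z6.png

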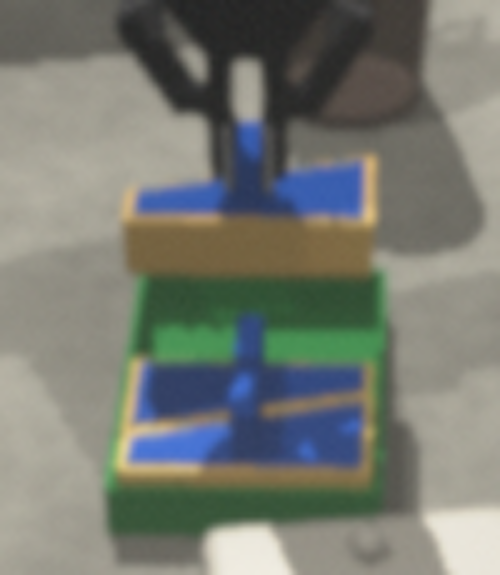

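View pics/z6t.png

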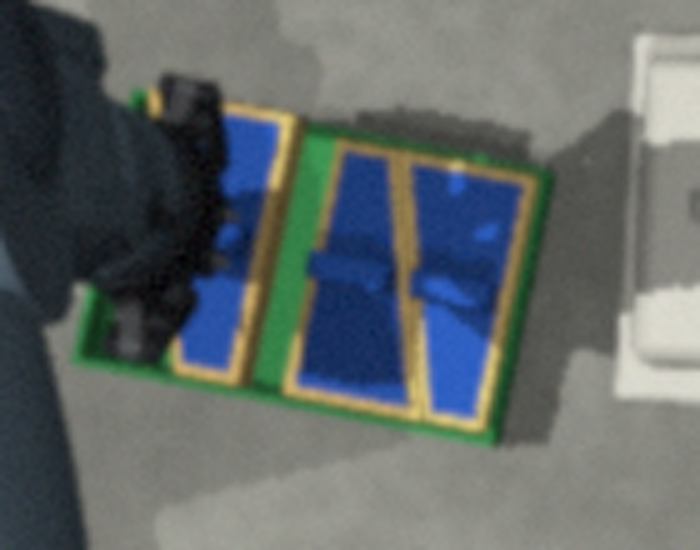

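```bash
python3 - <<'E'
from h import *
np.set_printoptions(precision=1,suppress=True)
z=robot.read_state()["tcp_pos"];print(z)
zl=z[2]-.0615+.036
t=lambda p:(p[0]/5+130-.4,p[1]/5+190-.4)
s=lambda p:(p[0]/5+250-.4,p[1]/5+90-.4)
u=np.array([np.cos(np.radians(-9.6)),np.sin(np.radians(-9.6))]);w=np.array([-u[1],u[0]])
for n,f,H,D in (("top",t,((297,114),(237,385)),((338,143),(285,390))),("side",s,((373,218),(122,216)),((373,364),(136,360)))):
    h=np.array([onz(n,f(p),zl)[:2] for p in H]);d=np.array([onz(n,f(p),.04)[:2] for p in D])
    print(n,"len",np.linalg.norm(h[0]-h[1])*1e3,np.linalg.norm(d[0]-d[1])*1e3)
    for q in (0,1,): print(' corner diff along,across mm',(h[q]-d[q])@u*1e3,(h[q]-d[q])@w*1e3)
    m=h.mean(0)-d.mean(0);print(' mid',m@u*1e3,m@w*1e3, 'h mid->origin', (h.mean(0)+.025*w)*1e3,'d org',(d.mean(0)-.025*w)*1e3)
    for a in (h,d): v=a[0]-a[1];print(' yaw',np.degrees(np.arctan2(v[1],v[0])))
E
```

```text
[0.6 0.2 0.1]
top len 130.43882651740742 125.65997043810934
 corner diff along,across mm 2.823131388149976 3.3826689108644543
 corner diff along,across mm -1.9531656993234192 4.060250003738613
 mid 0.43498284441327856 3.7214594573015343 h mid->origin [575.9 223.2] d org [566.5 170.3]
 yaw -9.965496087203745
 yaw -9.670444252633661
side len 129.90900392279195 127.98837045498068
 corner diff along,across mm -0.8646362046498853 9.52384769413453
 corner diff along,across mm -2.785814852357365 7.497778095390483
 mid -1.8252255285036798 8.510812894762498 h mid->origin [577.6 229.6] d org [569.7 171.6]
 yaw -9.166838175973226
 yaw -10.067345704906108
```

```bash
python3 -m creep '[0,0.003,0.02,0,0,0.003,0.04,0,0,0.003,0.053,0,0,0.003,0.053,0,0,0.003,0.053,0]';python3 -c "
from h import *
need(.5775,.2255,.1055,-9.6)
for n in ('top','side'):
    im=optics.snapshot(n)[:,:,::-1]; cv2.imwrite(f'pics/{n}7.png',im)
s=cv2.imread('pics/side7.png');cv2.imwrite('pics/z7.png',cv2.resize(s[110:200,265:345],None,fx=6.5,fy=6.5,interpolation=cv2.INTER_CUBIC))
s=cv2.imread('pics/top7.png');cv2.imwrite('pics/z7t.png',cv2.resize(s[195:285,140:245],None,fx=6.5,fy=6.5,interpolation=cv2.INTER_CUBIC))"
```

```text
clock: 8.37
tcp_pos: [0.5758, 0.2233, 0.1073]
eef_rot: [[0.986, -0.166, -0.002], [-0.166, -0.986, -0.001], [-0.002, 0.001, -1.0]]
ft_force: [-1.1, -0.5, -1.5]
opening: 0.0128
shift [ 0.0016 -0.003   0.0022] turn 0.0003 | mm [ 1.3 -2.4  1.8] deg 0.03 clock 8.37 yaw -9.57 tcp [0.5758 0.2233 0.1073] F [-1.1 -0.5 -1.5] op 0.0128
```

View pics/z7.png

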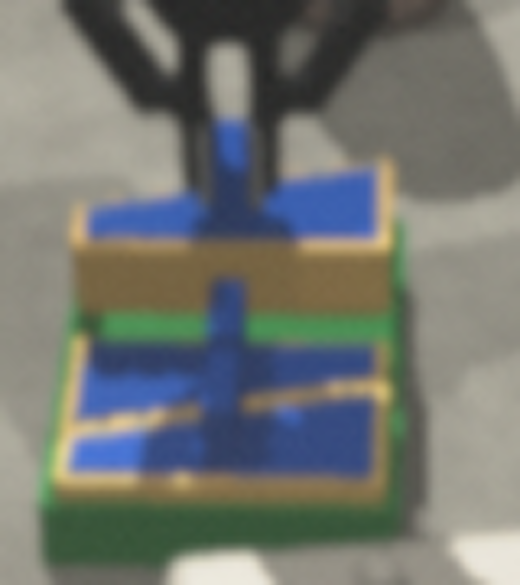

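View pics/z7t.png

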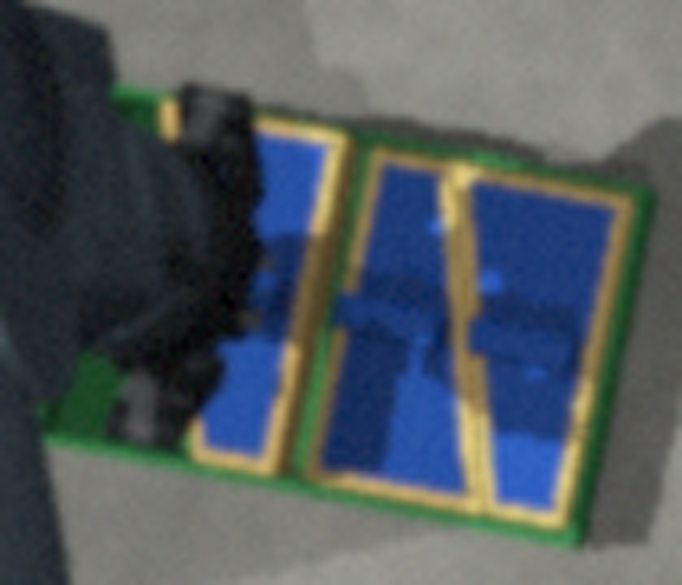

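```bash
cat >> h.py <<'E'
u=np.array([np.cos(np.radians(-9.6)),np.sin(np.radians(-9.6))]);w=np.array([-u[1],u[0]])
def rel(n,f,H,zh,D,zd):
    h=np.array([onz(n,f(p),zh)[:2] for p in H]);d=np.array([onz(n,f(p),zd)[:2] for p in D])
    m=(h.mean(0)-d.mean(0))*1e3
    y=lambda a:np.degrees(np.arctan2(*(a[0]-a[1])[::-1]))
    print(n,"len %.1f %.1f"%(np.linalg.norm(h[0]-h[1])*1e3,np.linalg.norm(d[0]-d[1])*1e3),"mid along %.1f across %.1f"%(m@u,m@w),"yaw %.1f %.1f"%(y(h),y(d)), [np.round([(a-b)@u*1e3,(a-b)@w*1e3],1) for a,b in zip(h,d)])
E
python3 - <<'E'
from h import *
z=robot.read_state()["tcp_pos"][2];print(z)
t=lambda p:(p[0]/6.5+140-.4,p[1]/6.5+195-.4)
s=lambda p:(p[0]/6.5+265-.4,p[1]/6.5+110-.4)
rel("top",t,((352,133),(275,475)),z-.0615+.036,((374,149),(313,480)),.04)
rel("side",s,((395,247),(72,243)),z-.0615+.036,((388,344),(80,340)),.04)
rel("side",s,((391,312),(78,312)),z-.0615,((388,344),(80,340)),.04)
E
```

```text
0.10875873026024768
top len 130.3 128.9 mid along -0.1 across 2.2 yaw -10.2 -8.0 [array([ 0.6, -0.3]), array([-0.8,  4.7])]
side len 131.3 127.8 mid along 0.7 across 5.2 yaw -9.6 -9.7 [array([2.4, 5.2]), array([-1. ,  5.1])]
side len 130.1 127.8 mid along -0.1 across 11.3 yaw -8.3 -9.7 [array([ 1.1, 12.8]), array([-1.2,  9.8])]
```

```bash
python3 -m creep '[0,0.0025,0.005,0,0,0.0025,0.014,0,0,0.0025,0.022,0,0,0.0025,0.022,0]'; python3 -m creep '[0,0,0.008,0,0,0,0.016,0,0,0,0.016,0]'
```

```text
clock: 8.8
tcp_pos: [0.5763, 0.221, 0.0886]
eef_rot: [[0.986, -0.167, -0.002], [-0.167, -0.986, -0.0], [-0.002, 0.001, -1.0]]
ft_force: [-1.4, 0.7, -2.7]
opening: 0.013
clock: 9.05
tcp_pos: [0.5762, 0.221, 0.0757]
eef_rot: [[0.986, -0.167, -0.002], [-0.167, -0.986, -0.001], [-0.002, 0.001, -1.0]]
ft_force: [0.9, 1.1, -2.3]
opening: 0.0131
```

```bash
python3 -m creep '[0,0,0.006,0,0,0,0.011,0,0,0,0.011,0]'; python3 -m creep '[0,0,0.003,0,0,0,0.003,0]'
```

```text
clock: 9.3
tcp_pos: [0.5766, 0.2211, 0.0676]
eef_rot: [[0.986, -0.167, -0.001], [-0.167, -0.986, -0.001], [-0.001, 0.001, -1.0]]
ft_force: [-0.2, 0.4, -1.8]
opening: 0.0133
clock: 9.47
tcp_pos: [0.5771, 0.2212, 0.0659]
eef_rot: [[0.986, -0.167, -0.0], [-0.167, -0.986, -0.0], [-0.0, 0.0, -1.0]]
ft_force: [-0.3, -0.6, -1.1]
opening: 0.0131
```

```bash
python3 -m creep '[0,0.0015,0,0,0,0.0015,0,0]'; python3 -m creep '[0,0.0015,0,0,0,0.0015,0,0]'
```

```text
clock: 9.63
tcp_pos: [0.5771, 0.2202, 0.0664]
eef_rot: [[0.986, -0.167, 0.0], [-0.167, -0.986, 0.0], [0.0, -0.0, -1.0]]
ft_force: [0.7, 1.0, -2.6]
opening: 0.0132
clock: 9.8
tcp_pos: [0.5773, 0.2196, 0.0666]
eef_rot: [[0.986, -0.167, 0.001], [-0.167, -0.986, 0.002], [0.001, -0.002, -1.0]]
ft_force: [0.8, 3.0, -2.2]
opening: 0.0127
```

```bash
python3 -c "
from h import *
need(.5775,.2255,.0655,-9.6)
for n in ('top','side'):
    im=optics.snapshot(n)[:,:,::-1]; cv2.imwrite(f'pics/{n}8.png',im)
s=cv2.imread('pics/side8.png');cv2.imwrite('pics/z8.png',cv2.resize(s[110:200,265:345],None,fx=6.5,fy=6.5,interpolation=cv2.INTER_CUBIC))
s=cv2.imread('pics/top8.png');cv2.imwrite('pics/z8t.png',cv2.resize(s[195:285,140:245],None,fx=6.5,fy=6.5,interpolation=cv2.INTER_CUBIC))"
```

```text
shift [-0.0009 -0.0073  0.0014] turn -0.0002 | mm [-0.8 -5.9  1.1] deg -0.02 clock 9.8 yaw -9.62 tcp [0.5773 0.2196 0.0666] F [ 0.8  3.  -2.2] op 0.0127
```

View pics/z8.png

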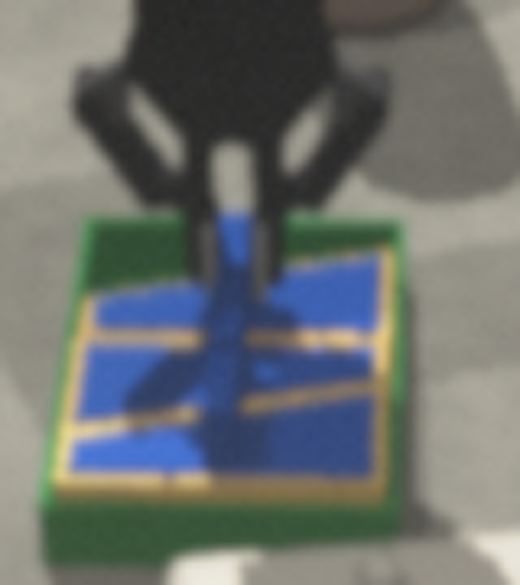

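View pics/z8t.png

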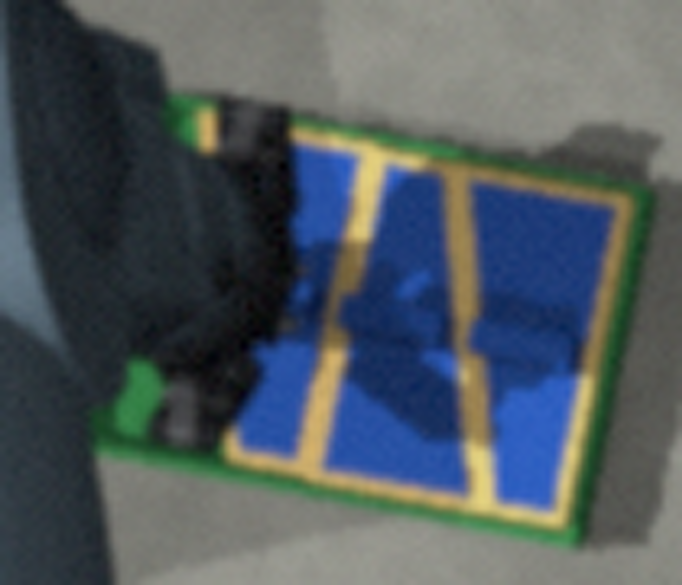

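```bash
python3 -m creep '[0,0,0,0,0,0,0,0,0,0,0,0,0,0,0,0]' 0.6; python3 -m creep '[0,0,-0.02,0,0,0,-0.06,0,0,0,-0.11,0,0,0,-0.16,0,0,0,-0.19,0,0,0,-0.19,0]'; python3 -c "
from h import *
need(.5003,-.2511,.22,102.7)"
```

```text
clock: 10.23
tcp_pos: [0.5769, 0.2186, 0.0665]
eef_rot: [[0.986, -0.167, 0.0], [-0.167, -0.986, -0.001], [0.0, 0.001, -1.0]]
ft_force: [0.5, 0.3, 0.8]
opening: 0.0513
clock: 10.73
tcp_pos: [0.5802, 0.2196, 0.2256]
eef_rot: [[0.986, -0.167, 0.012], [-0.167, -0.986, 0.002], [0.011, -0.004, -1.0]]
ft_force: [0.9, 0.3, 0.2]
opening: 0.0511
shift [-2.000e-04  5.968e-01  4.400e-03] turn -1.248 | mm [-2.000e-01  4.775e+02  3.500e+00] deg -112.32 clock 10.73 yaw -9.62 tcp [0.5802 0.2196 0.2256] F [0.9 0.3 0.2] op 0.0511
```

```bash
python3 -m creep '[0,0.36,0,-0.7,0,0.36,0,-0.7,0,0.36,0,-0.7,0,0.36,0,-0.7,0,0.36,0,-0.7,0,0.36,0,-0.7,0,0.36,0,-0.7,0,0.36,0,-0.7,0,0.36,0,-0.7]' 1; python3 -c "
from h import *
need(.5003,-.2511,.22,102.7)
im=optics.snapshot('top')[:,:,::-1]; cv2.imwrite('pics/top9.png',im)
im=optics.snapshot('side')[:,:,::-1]; cv2.imwrite('pics/side9.png',im)
"
```

```text
clock: 11.48
tcp_pos: [0.5275, -0.0689, 0.2176]
eef_rot: [[0.625, 0.781, -0.001], [0.781, -0.625, -0.002], [-0.002, 0.0, -1.0]]
ft_force: [-0.1, -0.4, -0.3]
opening: 0.0855
shift [-0.1991  0.1157 -0.0025] turn -0.5708 | mm [-159.3   92.6   -2. ] deg -51.37 clock 11.48 yaw 51.33 tcp [ 0.5275 -0.0689  0.2176] F [-0.1 -0.4 -0.3] op 0.0855
```

View pics/top9.png

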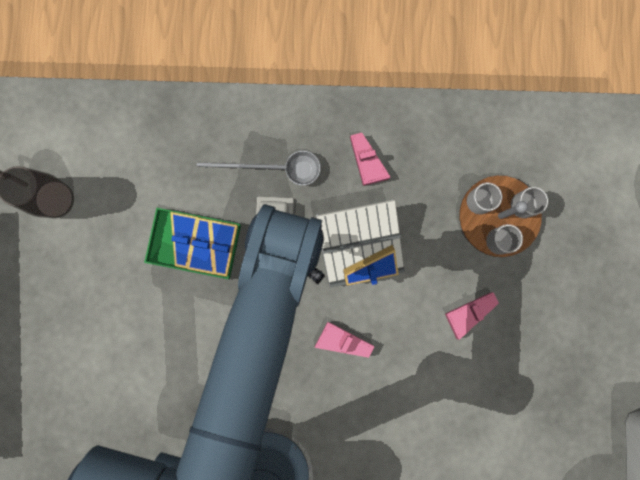

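```bash
python3 -m creep '[-0.199,0.116,0,-0.571,-0.199,0.116,0,-0.571,-0.199,0.116,0,-0.571,-0.199,0.116,0,-0.571,-0.199,0.116,0,-0.571,-0.199,0.116,0,-0.571,-0.199,0.116,0,-0.571,-0.199,0.116,0,-0.571,-0.199,0.116,0,-0.571]'; python3 -c "
from h import *
need(.5003,-.2511,.107,102.7)
"
```

```text
clock: 12.33
tcp_pos: [0.5016, -0.2468, 0.2178]
eef_rot: [[-0.218, 0.976, -0.001], [0.976, 0.218, 0.0], [0.001, -0.001, -1.0]]
ft_force: [-0.2, -0.6, -0.3]
opening: 0.0854
shift [-0.0049 -0.0026  0.1384] turn -0.0012 | mm [ -4.   -2.1 110.8] deg -0.1 clock 12.33 yaw 102.6 tcp [ 0.5016 -0.2468  0.2178] F [-0.2 -0.6 -0.3] op 0.0854
```

```bash
python3 -m creep '[-0.003,-0.002,0.04,0,-0.003,-0.002,0.08,0,-0.003,-0.002,0.1,0,-0.003,-0.002,0.1,0,-0.003,-0.002,0.1,0]'; python3 -c "
from h import *
need(.5003,-.2511,.107,102.7)
"
```

```text
clock: 12.75
tcp_pos: [0.4999, -0.2489, 0.1375]
eef_rot: [[-0.218, 0.976, -0.002], [0.976, 0.218, 0.001], [0.002, -0.002, -1.0]]
ft_force: [-1.0, 0.3, -0.2]
opening: 0.0852
shift [-0.0029  0.      0.0381] turn -0.0012 | mm [-2.3  0.  30.5] deg -0.11 clock 12.75 yaw 102.59 tcp [ 0.4999 -0.2489  0.1375] F [-1.   0.3 -0.2] op 0.0852
```

```bash
python3 -m creep '[-0.002,0,0.02,0,-0.002,0,0.038,0,-0.002,0,0.038,0,-0.002,0,0.038,0]'; python3 -m creep '[0,0,0,0,0,0,0,0,0,0,0,0,0,0,0,0,0,0,0,0,0,0,0,0,0,0,0,0,0,0,0,0]' 0;python3 -m creep '[0,0,-0.02,0,0,0,-0.06,0,0,0,-0.11,0,0,0,-0.16,0,0,0,-0.2,0,0,0,-0.2,0]';  python3 -c "
from h import *
need(.40,.22,.26,-9.6)
for n in ('top','side'):
    im=optics.snapshot(n)[:,:,::-1]; cv2.imwrite(f'pics/{n}10.png',im)
s=cv2.imread('pics/side10.png');cv2.imwrite('pics/z10.png',cv2.resize(s[130:330,220:420],None,fx=3,fy=3,interpolation=cv2.INTER_CUBIC))"
```

```text
clock: 13.08
tcp_pos: [0.5013, -0.2515, 0.109]
eef_rot: [[-0.219, 0.976, 0.001], [0.976, 0.219, -0.0], [-0.001, 0.001, -1.0]]
ft_force: [0.1, 0.1, 0.4]
opening: 0.0855
clock: 13.75
tcp_pos: [0.5011, -0.2517, 0.1084]
eef_rot: [[-0.22, 0.976, 0.001], [0.976, 0.22, -0.0], [-0.001, 0.001, -1.0]]
ft_force: [-1.0, -0.8, 4.2]
opening: 0.0126
clock: 14.25
tcp_pos: [0.5035, -0.2533, 0.2751]
eef_rot: [[-0.219, 0.976, 0.01], [0.976, 0.219, -0.007], [-0.008, 0.008, -1.0]]
ft_force: [1.3, -0.3, -1.0]
opening: 0.0126
shift [0.6058 0.0035 0.0137] turn 1.2475 | mm [484.6   2.8  11. ] deg 112.28 clock 14.25 yaw 102.68 tcp [ 0.5035 -0.2533  0.2751] F [ 1.3 -0.3 -1. ] op 0.0126
```

View pics/z10.png

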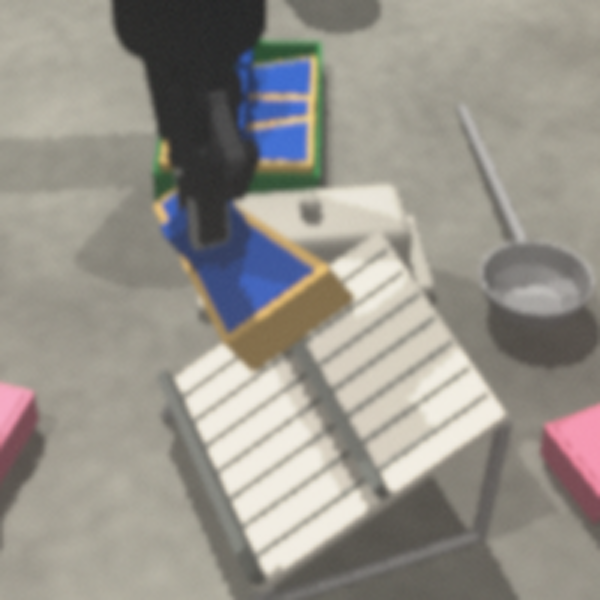

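```bash
python3 -m creep '[0.4,0.002,0,0.7,0.4,0.002,0,0.7,0.4,0.002,0,0.7,0.4,0.002,0,0.7,0.4,0.002,0,0.7,0.4,0.002,0,0.7,0.4,0.002,0,0.7,0.4,0.002,0,0.7,0.4,0.002,0,0.7]'; python3 -c "
from h import *
need(.40,.25,.26,-9.6)"
```

```text
clock: 15.1
tcp_pos: [0.429, 0.0645, 0.2654]
eef_rot: [[0.735, 0.679, -0.005], [0.679, -0.735, 0.002], [-0.003, -0.005, -1.0]]
ft_force: [-0.8, -0.8, -1.5]
opening: 0.013
shift [ 0.1307 -0.1949  0.0074] turn 0.5815 | mm [ 104.6 -155.9    5.9] deg 52.33 clock 15.1 yaw 42.73 tcp [0.429  0.0645 0.2654] F [-0.8 -0.8 -1.5] op 0.013
```

```bash
python3 -m creep '[0.13,-0.195,0,0.582,0.13,-0.195,0,0.582,0.13,-0.195,0,0.582,0.13,-0.195,0,0.582,0.13,-0.195,0,0.582,0.13,-0.195,0.05,0.582,0.13,-0.195,0.1,0.582,0.13,-0.195,0.15,0.582,0.13,-0.195,0.17,0.582,0.13,-0.195,0.17,0.582]'; python3 -c "
from h import *
need(.40,.25,.075,-9.6)"
```

```text
clock: 15.93
tcp_pos: [0.3964, 0.2437, 0.1252]
eef_rot: [[0.986, -0.165, -0.013], [-0.165, -0.986, -0.006], [-0.012, 0.008, -1.0]]
ft_force: [-1.2, -0.2, -1.3]
opening: 0.0126
shift [ 0.0039 -0.009   0.0627] turn 0.0009 | mm [ 3.1 -7.2 50.1] deg 0.08 clock 15.93 yaw -9.52 tcp [0.3964 0.2437 0.1252] F [-1.2 -0.2 -1.3] op 0.0126
```

```bash
python3 -m creep '[0,0,0.03,0,0,0,0.055,0,0,0,0.06,0,0,0,0.06,0]';python3 -m creep '[0,0,0.003,0,0,0,0.004,0,0,0,0.004,0]'
```

```text
clock: 16.27
tcp_pos: [0.4009, 0.2453, 0.0829]
eef_rot: [[0.986, -0.165, -0.003], [-0.165, -0.986, -0.002], [-0.003, 0.002, -1.0]]
ft_force: [0.4, 0.2, -1.5]
opening: 0.0127
clock: 16.52
tcp_pos: [0.4033, 0.2465, 0.0817]
eef_rot: [[0.986, -0.166, 0.002], [-0.166, -0.986, 0.001], [0.002, -0.001, -1.0]]
ft_force: [-0.8, -0.6, -2.3]
opening: 0.0127
```

```bash
python3 -m creep '[0,0,0.006,0,0,0,0.011,0,0,0,0.011,0]';python3 -m creep '[0,0,0.002,0,0,0,0.002,0]'
```

```text
clock: 16.77
tcp_pos: [0.4029, 0.2463, 0.0719]
eef_rot: [[0.986, -0.166, 0.001], [-0.166, -0.986, 0.0], [0.001, -0.001, -1.0]]
ft_force: [0.0, -0.1, -0.7]
opening: 0.0128
clock: 16.93
tcp_pos: [0.403, 0.2464, 0.0716]
eef_rot: [[0.986, -0.166, 0.002], [-0.166, -0.986, 0.001], [0.001, -0.001, -1.0]]
ft_force: [-2.1, -0.2, 11.3]
opening: 0.0132
```

```bash
python3 -m creep '[0,0,-0.001,0]'; python3 -m creep '[0,0,0,0,0,0,0,0,0,0,0,0,0,0,0,0,0,0,0,0]' 0.5; python3 -c "
from h import *
for n in ('top','side'):
    im=optics.snapshot(n)[:,:,::-1]; cv2.imwrite(f'pics/{n}11.png',im)
s=cv2.imread('pics/side11.png');cv2.imwrite('pics/z11.png',cv2.resize(s[120:190,195:355],None,fx=5,fy=5,interpolation=cv2.INTER_CUBIC))
s=cv2.imread('pics/top11.png');cv2.imwrite('pics/z11t.png',cv2.resize(s[200:350,90:260],None,fx=4,fy=4,interpolation=cv2.INTER_CUBIC))"
```

```text
clock: 17.02
tcp_pos: [0.4028, 0.2463, 0.0718]
eef_rot: [[0.986, -0.166, 0.001], [-0.166, -0.986, 0.0], [0.001, -0.0, -1.0]]
ft_force: [0.2, 0.6, -0.8]
opening: 0.0127
clock: 17.43
tcp_pos: [0.4022, 0.246, 0.0708]
eef_rot: [[0.986, -0.166, -0.0], [-0.166, -0.986, -0.0], [-0.0, 0.0, -1.0]]
ft_force: [0.3, -0.3, -1.0]
opening: 0.0427
```

View pics/z11.png

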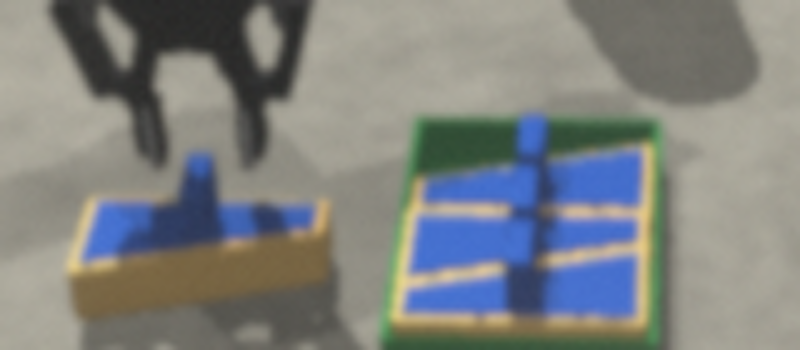

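View pics/z11t.png

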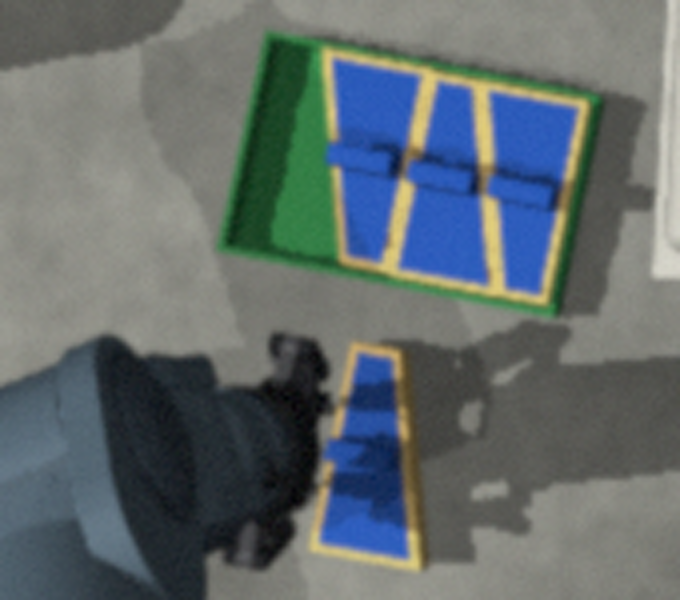

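```bash
python3 - <<'E'
from h import *
np.set_printoptions(precision=4,suppress=True)
t=lambda p:(p[0]/4+90-.4,p[1]/4+200-.4)
s=lambda p:(p[0]/5+195-.4,p[1]/5+120-.4)
b=np.array([(-65,-25),(65,-25),(65,45),(-65,5)])/1e3
for n,f,P in(("top",t,((351,342),(311,549),(422,570),(405,347))),("side",s,((327,199),(88,199),(70,272),(330,237)))):
    X=np.array([onz(n,f(p),.036)[:2] for p in P])
    A=X-X.mean(0);B=b-b.mean(0);th=np.arctan2((B[:,0]*A[:,1]-B[:,1]*A[:,0]).sum(),(A*B).sum())
    R=np.array([[np.cos(th),-np.sin(th)],[np.sin(th),np.cos(th)]])
    o=X.mean(0)-R@b.mean(0);print(n,o,np.degrees(th),'res',np.linalg.norm(X-(b@R.T+o),axis=1)*1e3)
need(.397,.214,.0615,-9.6)
E
```

```text
top [0.3979 0.2113] 170.77430868003864 res [2.0439 0.2097 0.5242 2.5196]
side [0.4001 0.2141] 170.50842282700202 res [3.2568 2.3212 1.6788 5.1585]
shift [0.0001 0.0406 0.0118] turn 0.0007 | mm [ 0.1 32.5  9.4] deg 0.07 clock 17.53 yaw -9.53 tcp [0.4023 0.246  0.0709] F [ 0.6  0.4 -1. ] op 0.0424
```

```bash
python3 -m creep '[0,0.041,0,0,0,0.041,0.006,0,0,0.041,0.012,0,0,0.041,0.012,0]' ;python3 -m creep '[0,0,0,0,0,0,0,0,0,0,0,0,0,0,0,0,0,0,0,0,0,0,0,0]' 0; python3 -m creep '[0,0,-0.03,0,0,0,-0.07,0,0,0,-0.11,0,0,0,-0.11,0,0,0,-0.11,0]';python3 -c "
from h import *
need(.5855,.2705,.15,-9.6)"
```

```text
clock: 17.87
tcp_pos: [0.3964, 0.2136, 0.0606]
eef_rot: [[0.986, -0.166, -0.001], [-0.166, -0.986, -0.0], [-0.001, 0.0, -1.0]]
ft_force: [0.5, 0.0, -0.4]
opening: 0.0432
clock: 18.37
tcp_pos: [0.3974, 0.2143, 0.0617]
eef_rot: [[0.986, -0.165, 0.001], [-0.165, -0.986, 0.001], [0.001, -0.001, -1.0]]
ft_force: [0.5, 0.2, 1.0]
opening: 0.0132
clock: 18.78
tcp_pos: [0.3985, 0.2143, 0.151]
eef_rot: [[0.986, -0.166, 0.004], [-0.166, -0.986, 0.001], [0.004, -0.002, -1.0]]
ft_force: [0.0, 0.2, -1.0]
opening: 0.013
shift [ 0.2189 -0.108   0.0022] turn 0.0007 | mm [175.1 -86.4   1.8] deg 0.06 clock 18.78 yaw -9.54 tcp [0.3985 0.2143 0.151 ] F [ 0.   0.2 -1. ] op 0.013
```

```bash
python3 -m creep '[0.04,-0.02,0,0.001,0.08,-0.04,0,0.001,0.12,-0.06,0,0.001,0.16,-0.08,0,0.001,0.2,-0.1,0,0.001,0.219,-0.108,0,0.001,0.219,-0.108,0,0.001,0.219,-0.108,0,0.001]';python3 -c "
from h import *
need(.5855,.2705,.15,-9.6)"; python3 -m creep '[0,0,0.02,0,0,0,0.04,0,0,0,0.047,0,0,0,0.047,0]';python3 -c "
from h import *
need(.5855,.2705,.108,-9.6)
for n in ('top','side'):
    im=optics.snapshot(n)[:,:,::-1]; cv2.imwrite(f'pics/{n}12.png',im)
s=cv2.imread('pics/side12.png');cv2.imwrite('pics/z12.png',cv2.resize(s[105:200,265:345],None,fx=6.2,fy=6.2,interpolation=cv2.INTER_CUBIC))
s=cv2.imread('pics/top12.png');cv2.imwrite('pics/z12t.png',cv2.resize(s[195:285,135:245],None,fx=6.5,fy=6.5,interpolation=cv2.INTER_CUBIC))"
```

```text
clock: 19.45
tcp_pos: [0.5832, 0.2695, 0.1466]
eef_rot: [[0.986, -0.167, -0.004], [-0.167, -0.986, -0.002], [-0.004, 0.002, -1.0]]
ft_force: [0.3, -0.2, -2.5]
opening: 0.0127
shift [ 0.0026 -0.0017 -0.0042] turn -0.0004 | mm [ 2.1 -1.4 -3.4] deg -0.04 clock 19.45 yaw -9.64 tcp [0.5832 0.2695 0.1466] F [ 0.3 -0.2 -2.5] op 0.0127
clock: 19.78
tcp_pos: [0.5805, 0.2689, 0.1091]
eef_rot: [[0.986, -0.167, -0.006], [-0.167, -0.986, -0.002], [-0.006, 0.003, -1.0]]
ft_force: [-0.7, -0.1, -1.1]
opening: 0.0125
shift [ 0.0058 -0.003   0.0014] turn -0.0001 | mm [ 4.6 -2.4  1.1] deg -0.01 clock 19.78 yaw -9.61 tcp [0.5805 0.2689 0.1091] F [-0.7 -0.1 -1.1] op 0.0125
```

View pics/z12.png

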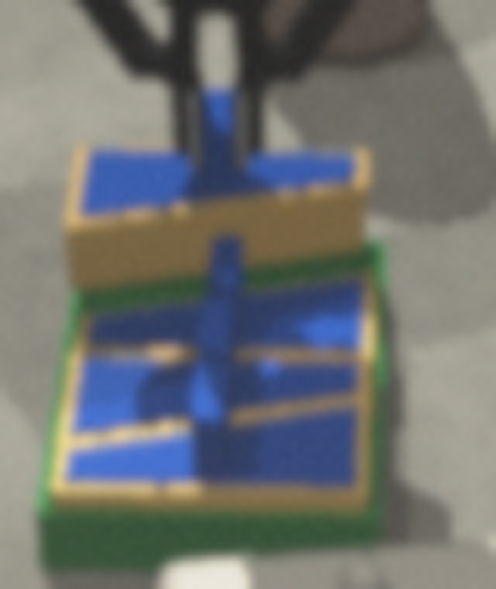

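View pics/z12t.png

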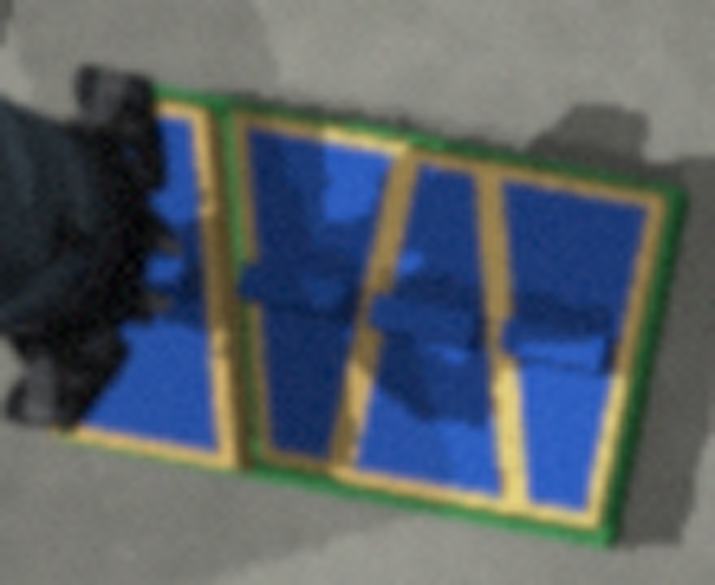

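```bash
python3 -c "
from h import *
need(.5855,.2705,.108,-9.6)
z=robot.read_state()['tcp_pos'][2]
t=lambda p:(p[0]/6.5+135-.4,p[1]/6.5+195-.4)
s=lambda p:(p[0]/6.2+265-.4,p[1]/6.2+105-.4)
# slant edges: tail end(+x) then head end(-x) of held; third: head(+x), tail(-x)
rel('top',t,((210,104),(243,468)),z-.0617+.036,((233,113),(258,464)),.04)
rel('side',s,((371,186),(65,222)),z-.0617+.036,((374,275),(78,320)),.04)
"

```

```text
shift [ 0.0031 -0.0016  0.0047] turn -0.0002 | mm [ 2.5 -1.3  3.7] deg -0.02 clock 19.88 yaw -9.62 tcp [0.5828 0.2696 0.1117] F [ 0.  -0.3 -0.7] op 0.0129
top len 136.4 135.4 mid along -2.4 across -4.6 yaw 7.7 6.6 [array([-2.3, -3.2]), array([-2.4, -6. ])]
side len 136.1 136.4 mid along -2.5 across 2.3 yaw 4.4 7.3 [array([-1.8, -1. ]), array([-3.3,  5.6])]
```

```bash
python3 -m creep '[0.003,-0.0038,0.004,0,0.003,-0.0038,0.007,0,0.003,-0.0038,0.007,0,0.003,-0.0038,0.007,0,0.003,-0.0038,0.007,0]';python3 -c "
from h import *
need(.586,.2714,.108,-9.6)
for n in ('top','side'):
    im=optics.snapshot(n)[:,:,::-1]; cv2.imwrite(f'pics/{n}13.png',im)
s=cv2.imread('pics/side13.png');cv2.imwrite('pics/z13.png',cv2.resize(s[105:200,265:345],None,fx=6.2,fy=6.2,interpolation=cv2.INTER_CUBIC))
s=cv2.imread('pics/top13.png');cv2.imwrite('pics/z13t.png',cv2.resize(s[195:285,135:245],None,fx=6.5,fy=6.5,interpolation=cv2.INTER_CUBIC))"
```

```text
clock: 20.3
tcp_pos: [0.587, 0.2726, 0.1065]
eef_rot: [[0.986, -0.167, 0.0], [-0.167, -0.986, -0.0], [0.0, -0.0, -1.0]]
ft_force: [-0.4, -0.2, -1.9]
opening: 0.0126
shift [-0.001   0.0017 -0.0019] turn -0.0003 | mm [-0.8  1.3 -1.5] deg -0.03 clock 20.3 yaw -9.63 tcp [0.587  0.2726 0.1065] F [-0.4 -0.2 -1.9] op 0.0126
```

View pics/z13.png

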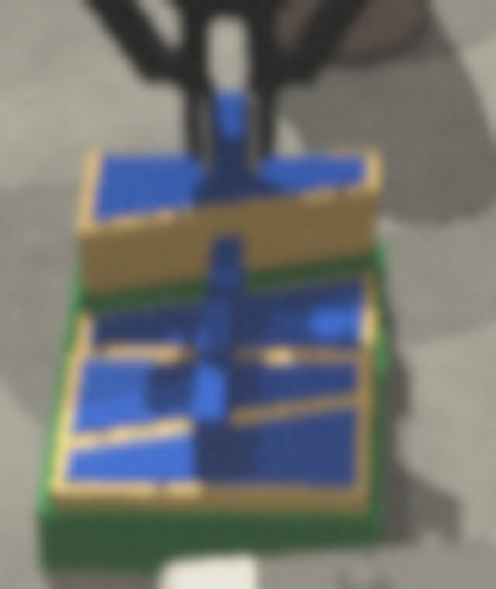

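View pics/z13t.png

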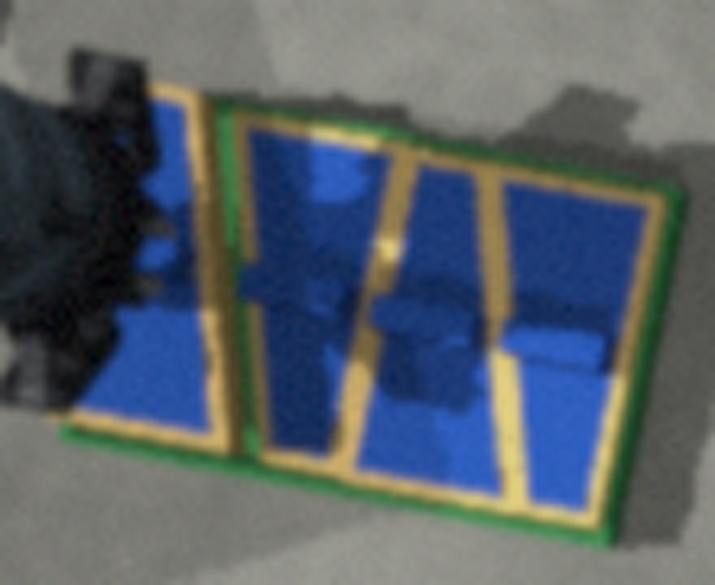

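```bash
python3 -c "
from h import *
need(.5863,.2713,.108,-9.6)
z=robot.read_state()['tcp_pos'][2]
t=lambda p:(p[0]/6.5+135-.4,p[1]/6.5+195-.4)
s=lambda p:(p[0]/6.2+265-.4,p[1]/6.2+105-.4)
rel('top',t,((197,93),(231,454)),z-.0617+.036,((233,113),(258,464)),.04)
rel('side',s,((381,186),(77,230)),z-.0617+.036,((374,275),(78,320)),.04)
"

```

```text
shift [-0.0006  0.0017 -0.0019] turn -0.0003 | mm [-0.5  1.4 -1.6] deg -0.03 clock 20.4 yaw -9.63 tcp [0.587  0.2726 0.1064] F [ 0.2 -0.  -0.8] op 0.013
top len 135.9 135.4 mid along 1.6 across 2.3 yaw 7.9 6.6 [array([1.3, 3.9]), array([1.8, 0.7])]
side len 137.7 136.4 mid along 2.0 across 8.0 yaw 7.2 7.3 [array([2.6, 8.1]), array([1.4, 7.9])]
```

```bash
python3 -m creep '[-0.0013,0.0021,0,0,-0.0013,0.0021,0,0,-0.0013,0.0021,0.01,0,-0.0013,0.0021,0.02,0,-0.0013,0.0021,0.02,0]';python3 -m creep '[0,0,0.006,0,0,0,0.01,0,0,0,0.01,0]'
```

```text
clock: 20.82
tcp_pos: [0.5841, 0.2705, 0.0878]
eef_rot: [[0.986, -0.167, -0.003], [-0.167, -0.986, -0.001], [-0.003, 0.002, -1.0]]
ft_force: [-1.0, -0.5, -1.4]
opening: 0.013
clock: 21.07
tcp_pos: [0.585, 0.2709, 0.0812]
eef_rot: [[0.986, -0.167, -0.001], [-0.167, -0.986, -0.001], [-0.001, 0.001, -1.0]]
ft_force: [-0.6, 0.5, -1.0]
opening: 0.0129
```

```bash
python3 -m creep '[0,0,0.006,0,0,0,0.012,0,0,0,0.015,0,0,0,0.015,0]';python3 -m creep '[0,0,0.002,0,0,0,0.002,0]'
```

```text
clock: 21.4
tcp_pos: [0.585, 0.2708, 0.0693]
eef_rot: [[0.986, -0.167, -0.001], [-0.167, -0.986, -0.001], [-0.001, 0.001, -1.0]]
ft_force: [-0.6, -0.5, -1.4]
opening: 0.0127
clock: 21.57
tcp_pos: [0.5855, 0.271, 0.0685]
eef_rot: [[0.986, -0.167, -0.0], [-0.167, -0.986, -0.0], [-0.0, 0.0, -1.0]]
ft_force: [0.2, -0.6, -1.1]
opening: 0.0128
```

```bash
python3 -m creep '[0,0,0.003,0,0,0,0.003,0]';python3 -m creep '[0,0,0.002,0,0,0,0.002,0]'; python3 -c "
from h import *
for n in ('top','side'):
    im=optics.snapshot(n)[:,:,::-1]; cv2.imwrite(f'pics/{n}14.png',im)
s=cv2.imread('pics/side14.png');cv2.imwrite('pics/z14.png',cv2.resize(s[105:200,265:345],None,fx=6.2,fy=6.2,interpolation=cv2.INTER_CUBIC))"
```

```text
clock: 21.73
tcp_pos: [0.5855, 0.271, 0.066]
eef_rot: [[0.986, -0.167, -0.0], [-0.167, -0.986, -0.0], [-0.0, 0.0, -1.0]]
ft_force: [-0.3, -0.1, -2.3]
opening: 0.0128
clock: 21.9
tcp_pos: [0.5857, 0.2711, 0.0658]
eef_rot: [[0.986, -0.167, 0.001], [-0.167, -0.986, 0.0], [0.001, -0.0, -1.0]]
ft_force: [-1.8, -0.9, 5.0]
opening: 0.0128
```

View pics/z14.png

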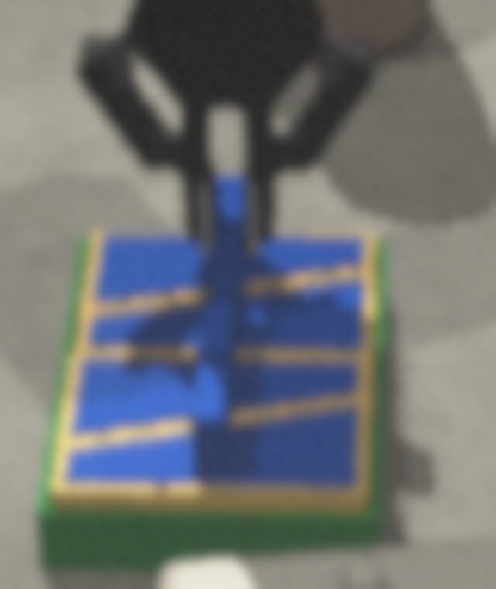

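Seated on the floor (TCP 0.0658, force rising to 5 N). Release, rise and retreat clear, then check.

```bash
python3 -m creep '[0,0,-0.001,0,0,0,-0.001,0,0,0,-0.001,0,0,0,-0.001,0,0,0,-0.001,0]' 0.6; python3 -m creep '[0,0,-0.02,0,0,0,-0.06,0,0,0,-0.11,0,0,0,-0.16,0,0,0,-0.21,0,0,0,-0.21,0]'; python3 -c "
from h import *
need(.40,-.1,.24,-9.6)"
```

```text
clock: 22.42
tcp_pos: [0.5857, 0.271, 0.0654]
eef_rot: [[0.986, -0.167, 0.0], [-0.167, -0.986, -0.0], [0.0, 0.0, -1.0]]
ft_force: [0.0, 0.2, -0.6]
opening: 0.051
clock: 22.92
tcp_pos: [0.5894, 0.2724, 0.2432]
eef_rot: [[0.986, -0.167, 0.014], [-0.167, -0.986, 0.005], [0.013, -0.007, -1.0]]
ft_force: [0.6, 0.7, 2.0]
opening: 0.0512
shift [-0.1556  0.4985 -0.0016] turn -0.0003 | mm [-124.5  398.8   -1.3] deg -0.02 clock 22.92 yaw -9.62 tcp [0.5894 0.2724 0.2432] F [0.6 0.7 2. ] op 0.0512
```

```bash
python3 -m creep '[-0.15,0.49,0,0,-0.15,0.49,0,0,-0.15,0.49,0,0,-0.15,0.49,0,0,-0.15,0.49,0,0,-0.15,0.49,0,0,-0.15,0.49,0,0,-0.15,0.49,0,0,-0.15,0.49,0,0,-0.15,0.49,0,0]'; python3 -m creep '[0,0,0,0,0,0,0,0]'; python3 -c "
from h import *
for n in ('top','side'):
    im=optics.snapshot(n)[:,:,::-1]; cv2.imwrite(f'pics/{n}15.png',im)
s=cv2.imread('pics/side15.png');cv2.imwrite('pics/z15.png',cv2.resize(s[125:220,260:370],None,fx=6,fy=6,interpolation=cv2.INTER_CUBIC))
s=cv2.imread('pics/top15.png');cv2.imwrite('pics/z15t.png',cv2.resize(s[195:290,135:255],None,fx=6,fy=6,interpolation=cv2.INTER_CUBIC))"
```

```text
clock: 23.75
tcp_pos: [0.4002, -0.0971, 0.2334]
eef_rot: [[0.986, -0.168, 0.0], [-0.168, -0.986, -0.001], [0.0, 0.001, -1.0]]
ft_force: [0.8, -0.6, 0.2]
opening: 0.0512
clock: 23.92
tcp_pos: [0.4012, -0.0966, 0.2335]
eef_rot: [[0.985, -0.171, 0.001], [-0.171, -0.985, 0.0], [0.001, -0.0, -1.0]]
ft_force: [0.6, 0.1, -0.2]
opening: 0.0513
```

View pics/z15.png

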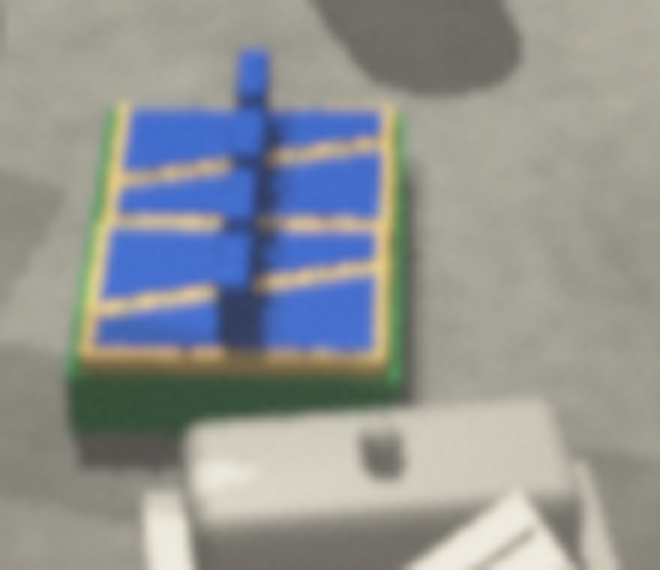

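View pics/z15t.png

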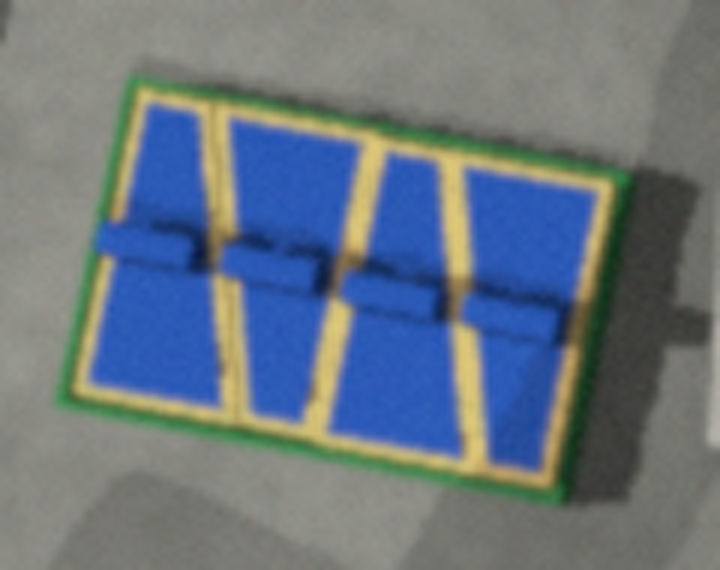

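View pics/top15.png

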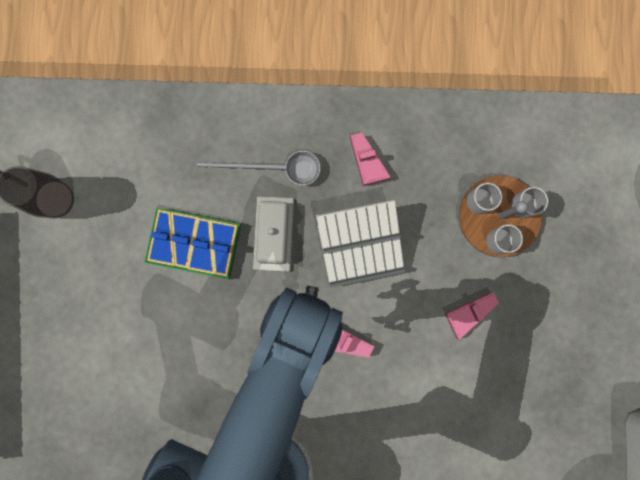

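```bash
python3 - <<'E'
from h import *
a=cv2.imread('pics/top0.png').astype(int);b=cv2.imread('pics/top15.png').astype(int)
for n,(y0,y1,x0,x1) in dict(ladle=(145,190,190,325),cd=(215,275,200,238)).items():
    print(n,np.abs(a-b)[y0:y1,x0:x1].mean())
print(job.sign_off())
E
```

```text
ladle 3.245377229080933
cd 6.965350877192982
the job is handed in; nothing more can be done
None
```

I packed both boxes into the empty half of the tray and handed the job in at about 24 s of the 67 s allowed.

- **What I did:** Each box was lifted by its fin and stood on its low edge on the open counter, where it fell flat. I then re-gripped it level and lowered it into the tray. Box_b went beside box_d with its head towards the tray's +x, nudged across until it touched at about 3 N. Box_a went next to it with its head towards −x and its straight side at the +y wall.
- **Last checks:** In the final pictures from both cameras, all four boxes lie flat, lids up, alternating head to tail and filling the tray. When box_a was set down, the tool height matched a box resting on the tray's floor.
- **Left alone:** The ladle, butter dish and pink look-alikes stand where they were in the first picture. Box_c and box_d look unmoved. The arm was parked at about 0.23 m, clear of everything.
- **Disagreements:** The two cameras differed by 3–7 mm in y around the tray, so I used their average, and the arm's contact with box_d agreed with it. There was one 11 N press when box_a first touched the counter. A gap of a few millimetres across may remain around box_a, within the stated play; I did not measure it after release.

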